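# Load the sample tray into the fluorescence viewer and start the scan

## Task

The tray of stones is to be scanned in the dark. Without ever lifting the tray off the desk, push it with your fingers into line with the opening of the grey viewer and on in, fully home against its stop; then push the black shutter on top of the viewer fully shut across the window, and then press the green start button right down and let it go. Leave the jar, the loupe and the tweezers beside the viewer where they are.

Things in the scene. Friction and masses are not known exactly. Their poses are not given: they have to be found in the camera images.
- viewer: Low desktop viewer, fixed: light grey top, dark base, 100 mm deep (its x), 214 wide (its y), 52 high. Origin on the desk, on the centre line of the tray bay; x points inward along the bay (front face at x = -50 mm, back at +50), y to the left seen from the front; housing spans y = -148 to +66. Square window, 50 mm, in the top at x = -8, y = 0.
- bay_mouth (a point): Middle of the bay's opening in the viewer's front face, on the desk, axes as the viewer's. No floor: the tray slides in on the desk. Slippery white liners, 20 mm high, leave 99 mm between them inside and flare out in front, 23 mm before the face, to an entry about 115 mm wide. Opening 28 mm high; the rigid stop is a rear wall 82 mm inside.
- sample_tray: Loose flat black tray with coloured stones, 84 mm long (its x), 95 wide (its y), walls 20 high, about 0.22 kg. Origin at the centre of its underside, z up. The +x end enters the viewer first; over its last 14 mm the sides taper in to 85 mm. Fully home: origin at x = -10, y = 0 mm of the viewer, axes parallel, front panel 2 mm proud of the viewer's face.
- tray_knob (a point): Tip of the tray's steel pull knob, 13 mm in diameter, standing 14 mm out from the middle of the tray's front panel (-x end, 25 mm high), 14 mm above the desk.
- shutter (a joint): Slide of the black shutter plate (60 by 62 mm) in its rails on top of the viewer, in m: 0 = open (parked to the viewer's right, -y), 0.064 = fully shut over the window (end stop); grows toward the viewer's +y. Stays where it is left; about 1 N moves it.
- shutter_rib (a point): Middle of the upright thumb rib on the shutter, 34 mm long along the viewer's x, 7 mm thick along its y; it stands 12 mm above the shutter plate, its top 68 mm above the desk. This point is 61.5 mm above the desk, 6.5 mm below the rib's top.
- start_button (a joint): Travel of the green push button in m: 0 = up, 0.005 = right down; the spring takes about 4 N fully down and pushes it up again when let go.
- start_button_top (a point): Centre of the top of the green start button, 20 mm in diameter, in a black collar on the right of the viewer's top, 69 mm above the desk; pressed straight down.
- stone_jar_1: Bystander: glass jar with black cap, 39 mm in diameter, 43 mm high, standing to the left of the viewer; origin at the centre of its underside.
- loupe: Bystander: small folding loupe, 27 by 44 by 14 mm, lying in front of the viewer to the right; origin at the centre of its underside.
- tweezers: Bystander: steel tweezers, 162 mm long along their y, 13 mm wide, 10 mm high, lying to the right of the viewer; origin at the centre of their underside.
Not all that is in view belongs to the job. Of the things that look like the sample_tray, the smallest one is meant.

How it is judged:
On the way, in this order (a step that is already met when the one before it is completed fails the run):
1. the sample tray is fully home in the viewer's bay (x of sample_tray in the frame of viewer above -0.013 m and y of sample_tray in the frame of viewer between -0.005 and 0.005 m and angle between the x axis of sample_tray and the x axis of viewer, either way round below 0.05 rad), for 0.2 s.
2. the shutter is fully shut (value of joint shutter above 0.061 m), for 0.2 s.
3. the start button is right down, with the tray still home and the shutter still shut (value of joint start_button above 0.0038 m and value of joint shutter above 0.061 m and x of sample_tray in the frame of viewer above -0.013 m), for 0.1 s.
At the end, for the whole second after the job is handed in: The sample tray lies flat and still in the bay, within 3 mm of its stop, within 5 mm of the centre line and 0.05 rad of square; the shutter is within 3 mm of fully shut; the start button has come up again after being pressed at least 3.8 mm down (all of step 1 and x of sample_tray in the frame of viewer below -0.007 m and height (world z) of sample_tray below 0.004 m and linear speed of sample_tray below 0.01 m/s and value of joint shutter above 0.061 m and value of joint start_button below 0.002 m); the robot touches nothing.
It fails at once if the tray is lifted off the desk or tipped (height (world z) of sample_tray above 0.008 m or angle between sample_tray's own z axis and vertical above 0.15 rad).
It fails at once if the jar is moved more than 15 mm (distance of stone_jar_1 from where it was at the start of the episode above 0.015 m).
It fails at once if the loupe is moved more than 15 mm (distance of loupe from where it was at the start of the episode above 0.015 m).
It fails at once if the tweezers are moved more than 15 mm (distance of tweezers from where it was at the start of the episode above 0.015 m).
It also fails if it takes over 67 s, if anything falls off the work surface, if the arm or the gripper's body presses on something with over 40 N, if the wrist force passes 120 N, or if a joint passes its speed limit or range.

## Robot

A 6-joint arm with a two-finger parallel gripper is mounted at the origin on a cart in front of the work surface, level with it; the furniture and walls round the work are solid. World frame = base frame: x ahead of the robot, y to its left, z up, the work surface at z = 0. Lengths are in m, angles in rad, forces in N, time in s.
With the tool pointing down it reaches from about 0.375 to 0.975 m from the base axis. Payload 3.8 kg.
Tool frame: the origin (TCP) lies midway between the tips of the shut fingers; the grasp point (between the pads) lies 19 mm behind it (hold_point_z is the x of the grasp point in the tool frame, in m); x points along the fingers, z is the direction in which the jaws open and shut, and the axes are right-handed (so a half turn about x gives the same grasp; the last joint's range is limited). The gripper opens to 85 mm and grips with 20 to 120 N. Pads are 22 mm wide; open, the fingers measure 114 mm over their backs; the gripper's body (76 mm by 85 mm) begins 54 mm behind the grasp point. The pads swing forward as they close: fully open they stand 13 mm farther back than shut.
Start: joints at [-1.219, 0.264, 1.604, -0, 1.274, -0.037], TCP at [0.256, -0.625, 0.2] pointing down, gripper open.
Joint ranges: [-2.63, 2.63], [-0.94, 2.18], [0.31, 2.57], [-1.31, 4.45], [0, 2.66], [-2.55, 2.55]. Speed limits (rad/s): [2.57, 2.57, 3.14, 3.14, 3.14, 3.14].

## Interface

Orientations are given as a unit quaternion [w, x, y, z].
In Python, from bench import observe, camera, get_calibration, hand_in, hold_point_z gives the robot as it stands.
- The arm moves only by the tool servo_tool, never from a script. Its argument "commands" is a list of rows, each an object of numbers: "wx", "wy", "wz": the turn, a rotation vector about the tool's x, y, z in degrees; "x", "y", "z": the shift along the tool's x, y, z in mm; "grip": the opening, from -1 (shut) to 1 (fully open). In form: [{"wx": .., "wy": .., "wz": .., "x": .., "y": .., "z": .., "grip": ..}, ...]. A call has 1 to 20 rows; each row is the pose to reach, as a shift and turn from the pose commanded when the call began, along the tool's axes at that moment; what a row does not reach only later rows make up. A row lasts 1/12 s, in which the tool goes at most 41.7 mm and 7.16 degrees, less where a joint would pass 70% of its speed; a pose out of reach is approached as far as the arm can. A call with a gripper value outside its range is refused whole. The fingers move at their own pace and stop on an object; "force" is the grip in N (left out, the last holds). Time passes only in rows, so rows that repeat a pose let the fingers close. It gives the time, the measured TCP pose, the force and the opening at its end, in the units of the state.
- observe(): the state, without advancing time (a new reading comes with each control period).
- camera(name): name is "side" or "top" or "wrist"; returns the picture (480x640x3 uint8, red, green, blue); there is no depth.
- get_calibration(name): a dict with "K" (3x3 intrinsics, pixels), "view" (4x4, takes a point from world to camera coordinates). Camera axes: x right, y up, looking along -z (the intrinsics and any distortion apply to the point x, -y, -z); pixel columns grow to the right and rows downward; lengths in m; the calibration is good to about 2 mm. The wrist camera is an equidistant fisheye: a pixel r from the principal point sees the ray r / f radians off the axis. A picture is of the moment at which its call begins: read the wrist's pose just before it. get_calibration takes no time and is no camera call; for the wrist camera it gives the pose at the moment of the call.
- hand_in(): hands the job in, once; it reports no verdict.
The state is a dict: "clock": time; "q": joint angles; "qvel": joint speeds; "joint_efforts": joint torques, N m; "tool_pos": TCP position; "ee_rot": TCP orientation; "contact_force": force on the tool from outside, world axes, zero at the start; "ft_torque": the same for the moment, N m; "finger_gap": finger opening in m.
Only numpy, scipy, OpenCV 4.12 (cv2) and the standard library are available. Lean on these libraries where they do the work, as an engineer would, in place of code of your own. Each camera call takes 0.05 s, during which the arm holds its last target.

## Working session

There is one attempt and no reset: what is moved stays moved. The work goes in short steps, Python scripts to look and compute and a tool call to move; the robot and the scene stay as the last step left them, time stands still between calls to the robot, and variables do not carry over. Pictures are saved under pics/ and viewed, and the job is handed in when it is done.

Besides the shell and the picture viewer there is one more tool, called after "Emit:" as a command line: name --argument value ..., lists and objects as JSON in quotes. servo_tool: Moves the arm, as the interface text tells. Its arguments: {"type":"object","properties":{"commands":{"type":"array","items":{"type":"object","properties":{"wx":{"type":"number"},"wy":{"type":"number"},"wz":{"type":"number"},"x":{"type":"number"},"y":{"type":"number"},"z":{"type":"number"},"grip":{"type":"number"}}}},"force":{"type":"number"}},"required":["commands"]}

```bash
ls; mkdir -p pics
python3 - <<'E'
from bench import *
import cv2
s=observe();print(s)
for n in("top","side"):
    im=camera(n);cv2.imwrite(f"pics/{n}0.png",im[:,:,::-1]);c=get_calibration(n);print(n,c)
print(hold_point_z)
E
```

```text
pics
{'clock': 0.0, 'q': array([-1.21889507e+00,  2.64775369e-01,  1.60536693e+00, -1.13173045e-05,
        1.27372393e+00, -3.68740337e-02]), 'qvel': array([ 0.00092102, -0.00147558, -0.00058783, -0.00092507,  0.00029151,
        0.00133382]), 'joint_efforts': array([-7.56523787e-04, -5.15110803e+01, -3.67308176e+01, -9.91683987e-05,
        1.28576151e-02,  7.13481860e-07]), 'tool_pos': array([ 0.25559432, -0.62386382,  0.19825098]), 'ee_rot': array([ 0.58651346,  0.39446807,  0.58781899, -0.39352986]), 'contact_force': array([0.02434483, 0.21726122, 0.40605299]), 'ft_torque': array([ 0.00407156,  0.01578748, -0.04870048]), 'finger_gap': 0.08545919621654668}
top {'K': array([[452.3270644 ,   0.        , 323.34971448],
       [  0.        , 452.3270644 , 242.28650943],
       [  0.        ,   0.        ,   1.        ]]), 'view': array([[ 0.01380667, -0.99939261,  0.03199679, -0.12984066],
       [ 0.99237167,  0.0176162 ,  0.12201698, -0.56726643],
       [-0.12250653,  0.03006806,  0.99201213, -0.86446444],
       [ 0.        ,  0.        ,  0.        ,  1.        ]])}
side {'K': array([[574.97507728,   0.        , 321.71033508],
       [  0.        , 574.97507728, 250.34566108],
       [  0.        ,   0.        ,   1.        ]]), 'view': array([[ 0.99818128, -0.05817983,  0.01578711, -0.5405523 ],
       [ 0.02910891,  0.69449303,  0.71891036,  0.02073502],
       [-0.05279012, -0.71714332,  0.69492349, -1.14078251],
       [ 0.        ,  0.        ,  0.        ,  1.        ]])}
-0.0187
```

View pics/top0.png

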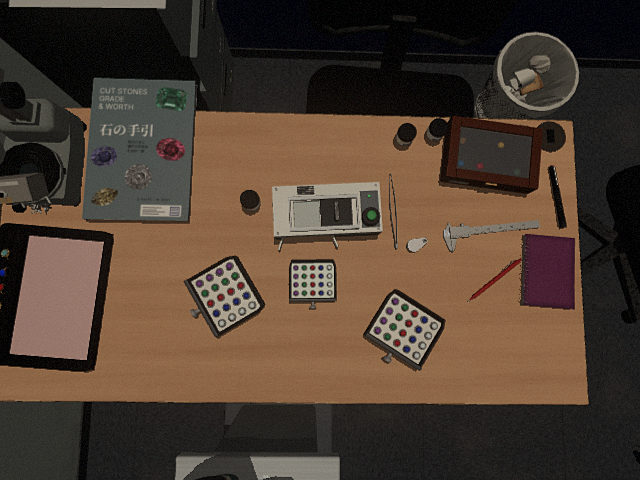

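View pics/side0.png

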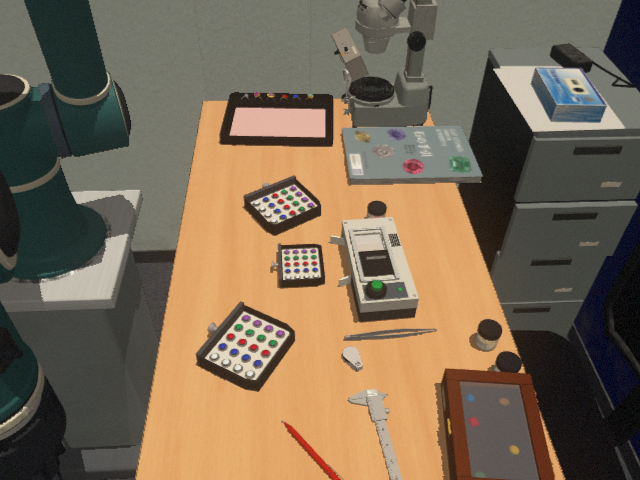

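The top view shows the smallest tray near pixel (313,282), directly in front of the viewer near (327,211). The two larger trays are decoys. I'll enlarge both views.

```bash
cat > h.py <<'E'
import numpy as np, cv2
from bench import *
def ray(n,px,cal=None):
    c=cal or get_calibration(n);K=np.array(c["K"]);V=np.array(c["view"])
    px=np.atleast_2d(px).astype(float)
    x=(px[:,0]-K[0,2])/K[0,0];y=(px[:,1]-K[1,2])/K[1,1]
    if n=="wrist":
        r=np.hypot(x,y)+1e-12;s=np.sin(r)/r
        d=np.c_[x*s,-y*s,-np.cos(r)]
    else: d=np.c_[x,-y,-np.ones_like(x)]
    R=V[:3,:3];return -R.T@V[:3,3], d@R
def onz(n,px,z,cal=None):
    o,d=ray(n,px,cal);z=np.asarray(z,float)
    return o+d*((z-o[2])/d[:,2])[:,None]
def tri(rs):
    A=np.zeros((3,3));b=np.zeros(3)
    for o,d in rs:
        d=d[0]/np.linalg.norm(d);P=np.eye(3)-np.outer(d,d);A+=P;b+=P@o
    p=np.linalg.solve(A,b);return p,[np.linalg.norm(np.cross(p-o,d[0]/np.linalg.norm(d))) for o,d in rs]
def proj(n,P,cal=None):
    c=cal or get_calibration(n);K=np.array(c["K"]);V=np.array(c["view"])
    q=np.atleast_2d(P)@V[:3,:3].T+V[:3,3];x,y,z=q[:,0],-q[:,1],-q[:,2]
    if n=="wrist":
        r=np.hypot(x,y);t=np.arctan2(r,z);x,y=x/r*t,y/r*t
    else:x,y=x/z,y/z
    return np.c_[K[0,0]*x+K[0,2],K[1,1]*y+K[1,2]]
E
python3 - <<'E'
import cv2
a=cv2.imread("pics/top0.png")[170:320,230:430];cv2.imwrite("pics/top0z.png",cv2.resize(a,None,fx=4,fy=4,interpolation=cv2.INTER_CUBIC))
a=cv2.imread("pics/side0.png")[200:340,265:445];cv2.imwrite("pics/side0z.png",cv2.resize(a,None,fx=4,fy=4,interpolation=cv2.INTER_CUBIC))
from bench import *
print(get_calibration("wrist"),observe()["clock"])
E
```

```text
{'K': array([[371.64829954,   0.        , 315.45274007],
       [  0.        , 371.64829954, 242.27023637],
       [  0.        ,   0.        ,   1.        ]]), 'view': array([[ 0.38016613, -0.92491732, -0.00128934, -0.67434095],
       [ 0.8925926 ,  0.3672444 , -0.26155304,  0.03409809],
       [ 0.24238845,  0.09828275,  0.96518824, -0.37749963],
       [ 0.        ,  0.        ,  0.        ,  1.        ]])} 0.1
```

View pics/top0z.png

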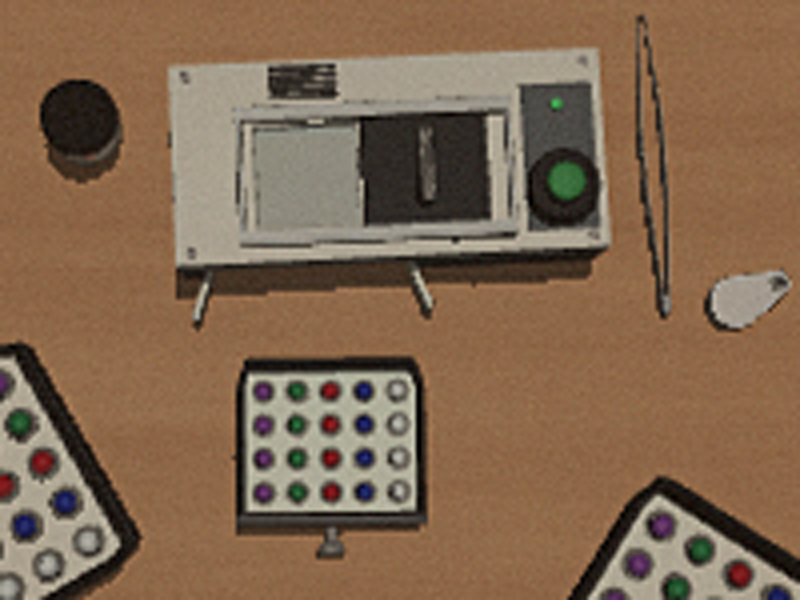

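View pics/side0z.png

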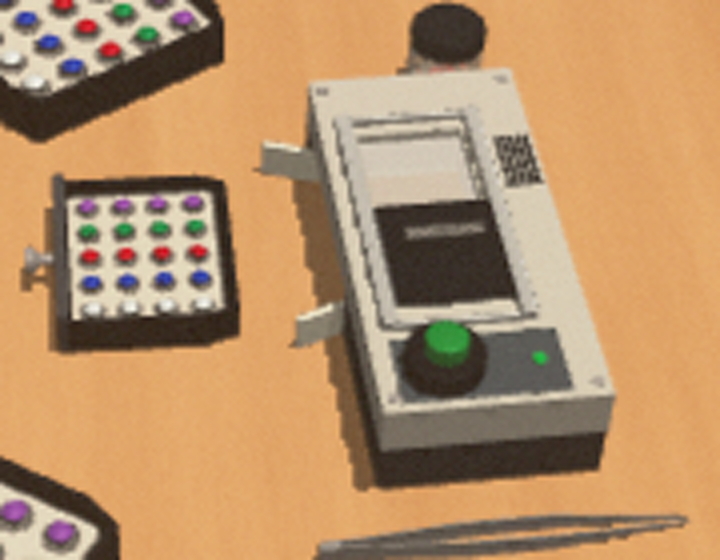

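Run:
```python
from h import *
T=lambda p:np.atleast_2d(p)/4+[230,170]-0.375
S=lambda p:np.atleast_2d(p)/4+[265,200]-0.375
c=onz("top",T([(168,68),(598,50),(608,245),(178,265)]),.052);print("viewer BL BR FR FL\n",c.round(4))
yv=c[0]-c[1]+c[3]-c[2];print("yaw",np.arctan2(-yv[0],yv[1]), np.linalg.norm(c[0]-c[1]),np.linalg.norm(c[0]-c[3]))
for n,t,s in [("rib",(428,163),(445,230)),("button",(566,180),(447,337)),("knob",(330,549),(28,258)),("frontR corner tray",(425,516),(62,182) ),("stone",(331,391),(198,252)),("stoneF",(331,492),(92,256)),("vFL",(178,265),(310,88)),("vFR",(608,245),(383,405)),("vBR",(598,50),(613,393))]:
    print(n,tri([ray("top",T(t)),ray("side",S(s))]))
t=onz("top",T([(263,391),(398,391),(263,492),(398,492)]),.012);print(t.round(4))
yv=t[0]-t[1]+t[2]-t[3];print("tray yaw",np.arctan2(-yv[0],yv[1]),t.mean(0))
print("liner tips",onz("top",T([(197,325),(430,315)]),.02))
print("loupe,tweez,jar",onz("top",T([(735,305),(665,315),(640,15),(80,118)]),.01))
```

```text
viewer BL BR FR FL
 [[ 0.6767 -0.0164  0.052 ]
 [ 0.6905 -0.2303  0.052 ]
 [ 0.5921 -0.2351  0.052 ]
 [ 0.5783 -0.024   0.052 ]]
yaw 0.0650142955570534 0.21439726379222887 0.09866423459050647
rib (array([ 0.62830648, -0.1448129 ,  0.06880556]), [np.float64(0.00018142383122870628), np.float64(0.0001814238312285972)])
button (array([ 0.62060226, -0.21161708,  0.07160248]), [np.float64(5.043564265596396e-05), np.float64(5.043564265588966e-05)])
knob (array([ 0.44107534, -0.10083615,  0.01465706]), [np.float64(3.27060936869962e-05), np.float64(3.270609368702904e-05)])
frontR corner tray (array([ 0.45901183, -0.14305439,  0.10323327]), [np.float64(0.0007697136387682033), np.float64(0.0007697136387682073)])
stone (array([ 0.52075369, -0.1000044 ,  0.01435767]), [np.float64(0.0003674865895987616), np.float64(0.00036748658959876145)])
stoneF (array([ 0.47030631, -0.10084259,  0.01467785]), [np.float64(0.0007951203282328937), np.float64(0.000795120328232788)])
vFL (array([ 0.57902002, -0.02366905,  0.04840664]), [np.float64(0.00023789572477295995), np.float64(0.0002378957247728597)])
vFR (array([ 0.59176723, -0.23453165,  0.05574577]), [np.float64(0.00023615448918843315), np.float64(0.00023615448918842623)])
vBR (array([ 0.69043674, -0.2301137 ,  0.0533104 ]), [np.float64(0.00023871771830383904), np.float64(0.0002387177183037256)])
[[ 0.52   -0.0655  0.012 ]
 [ 0.5211 -0.1341  0.012 ]
 [ 0.4691 -0.0666  0.012 ]
 [ 0.47   -0.1347  0.012 ]]
tray yaw 0.015075146250523632 [ 0.49503994 -0.10024017  0.012     ]
liner tips [[ 0.55225921 -0.03180196  0.02      ]
 [ 0.5593752  -0.14951468  0.02      ]]
loupe,tweez,jar [[ 0.56839632 -0.30763696  0.01      ]
 [ 0.56257696 -0.27129253  0.01      ]
 [ 0.72093944 -0.25901448  0.01      ]
 [ 0.65967786  0.03190432  0.01      ]]
```

```bash
cat >> h.py <<'E'
from scipy.spatial.transform import Rotation as Ro
def rel(p,yaw,s=None):
    "shift (mm) and turn (deg) in tool axes to reach tcp p, jaw axis along +-viewer y at yaw"
    s=s or observe();q=s["ee_rot"];R=Ro.from_quat([q[1],q[2],q[3],q[0]])
    best=None
    for sg in(1,-1):
        z=sg*np.array([-np.sin(yaw),np.cos(yaw),0]);x=np.array([0,0,-1.]);y=np.cross(z,x)
        G=Ro.from_matrix(np.c_[x,y,z]);d=(R.inv()*G).as_rotvec(degrees=True)
        if best is None or np.linalg.norm(d)<np.linalg.norm(best):best=d
    return R.inv().apply(np.array(p)-s["tool_pos"])*1000,best
E
python3 - <<'E'
from h import *
s=observe();q=s["ee_rot"];print(Ro.from_quat([q[1],q[2],q[3],q[0]]).as_matrix().round(3))
print(rel([.40,-.10,.2],.064),rel([.40,-.10,.2],.064+np.pi/2))
c=get_calibration("wrist");V=c["view"];print("cam",-V[:3,:3].T@V[:3,3])
E
```

```text
[[-0.001  0.925  0.379]
 [ 0.002  0.379 -0.925]
 [-1.     0.    -0.002]]
(array([  -0.74152769,  332.22002688, -430.11131414]), array([ 1.86093917e+01, -1.16858862e-01,  1.60184941e-02])) (array([  -0.74152769,  332.22002688, -430.11131414]), array([-71.39057544,  -0.09988305,  -0.07580105]))
cam [ 0.31742743 -0.59913026  0.37240721]
```

Emit:
servo_tool --commands '[{"y": 40,"z": -54,"wx": 7,"grip": 0.18},{"y": 70,"z": -92,"wx": 12,"grip": 0.18},{"y": 332,"z": -430,"wx": 18.6,"grip": 0.18},{"y": 332,"z": -430,"wx": 18.6,"grip": 0.18},{"y": 332,"z": -430,"wx": 18.6,"grip": 0.18},{"y": 332,"z": -430,"wx": 18.6,"grip": 0.18},{"y": 332,"z": -430,"wx": 18.6,"grip": 0.18},{"y": 332,"z": -430,"wx": 18.6,"grip": 0.18},{"y": 332,"z": -430,"wx": 18.6,"grip": 0.18},{"y": 332,"z": -430,"wx": 18.6,"grip": 0.18},{"y": 332,"z": -430,"wx": 18.6,"grip": 0.18},{"y": 332,"z": -430,"wx": 18.6,"grip": 0.18},{"y": 332,"z": -430,"wx": 18.6,"grip": 0.18},{"y": 332,"z": -430,"wx": 18.6,"grip": 0.18},{"y": 332,"z": -430,"wx": 18.6,"grip": 0.18},{"y": 332,"z": -430,"wx": 18.6,"grip": 0.18},{"y": 332,"z": -430,"wx": 18.6,"grip": 0.18},{"y": 332,"z": -430,"wx": 18.6,"grip": 0.18}]'

```text
invalid input at $.commands[0]: expected keys wx, wy, wz, x, y, z, grip
```

Run:
```python
from h import *
s=observe();print(s["clock"],s["tool_pos"],s["finger_gap"],np.abs(s["qvel"]).max())
c=get_calibration("wrist");im=camera("wrist");np.savez("w1.npz",**c)
cv2.imwrite("pics/w1.png",im[:,:,::-1])
```

```text
0.1 [ 0.25561784 -0.62394421  0.1983594 ] 0.08525320855948411 0.0011146765460477793
```

View pics/w1.png

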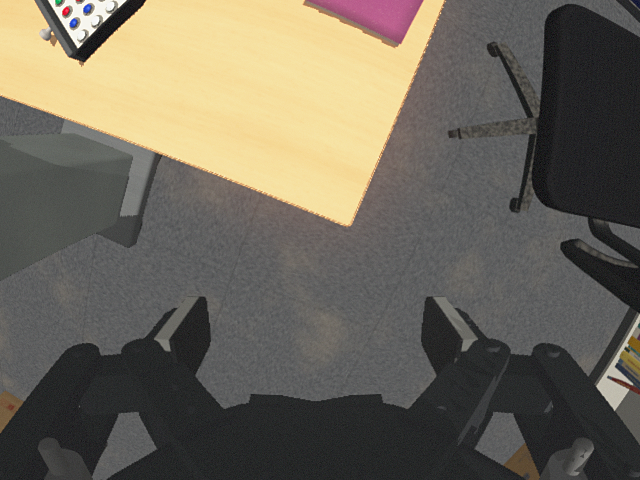

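All keys are required in every row. This picture is still from the start pose, because the arm hasn't moved. I'm resending with full rows.

Emit:
servo_tool --commands '[{"wx": 7,"wy": 0,"wz": 0,"x": 0,"y": 25,"z": -32,"grip": 0.18},{"wx": 14,"wy": 0,"wz": 0,"x": 0,"y": 50,"z": -65,"grip": 0.18},{"wx": 18.6,"wy": 0,"wz": 0,"x": 0,"y": 75,"z": -97,"grip": 0.18},{"wx": 18.6,"wy": 0,"wz": 0,"x": 0,"y": 100,"z": -130,"grip": 0.18},{"wx": 18.6,"wy": 0,"wz": 0,"x": 0,"y": 125,"z": -162,"grip": 0.18},{"wx": 18.6,"wy": 0,"wz": 0,"x": 0,"y": 150,"z": -194,"grip": 0.18},{"wx": 18.6,"wy": 0,"wz": 0,"x": 0,"y": 175,"z": -227,"grip": 0.18},{"wx": 18.6,"wy": 0,"wz": 0,"x": 0,"y": 200,"z": -259,"grip": 0.18},{"wx": 18.6,"wy": 0,"wz": 0,"x": 0,"y": 225,"z": -291,"grip": 0.18},{"wx": 18.6,"wy": 0,"wz": 0,"x": 0,"y": 250,"z": -324,"grip": 0.18},{"wx": 18.6,"wy": 0,"wz": 0,"x": 0,"y": 275,"z": -356,"grip": 0.18},{"wx": 18.6,"wy": 0,"wz": 0,"x": 0,"y": 300,"z": -389,"grip": 0.18},{"wx": 18.6,"wy": 0,"wz": 0,"x": 0,"y": 320,"z": -414,"grip": 0.18},{"wx": 18.6,"wy": 0,"wz": 0,"x": 0,"y": 332,"z": -430,"grip": 0.18},{"wx": 18.6,"wy": 0,"wz": 0,"x": 0,"y": 332,"z": -430,"grip": 0.18},{"wx": 18.6,"wy": 0,"wz": 0,"x": 0,"y": 332,"z": -430,"grip": 0.18},{"wx": 18.6,"wy": 0,"wz": 0,"x": 0,"y": 332,"z": -430,"grip": 0.18},{"wx": 18.6,"wy": 0,"wz": 0,"x": 0,"y": 332,"z": -430,"grip": 0.18}]'

```text
clock: 1.65
tool_pos: [0.3998, -0.1017, 0.1995]
ee_rot: [0.515, 0.484, 0.516, -0.484]
contact_force: [-0.9, 0.5, 0.5]
finger_gap: 0.0503
```

Run:
```python
from h import *
s=observe();print(s["clock"],s["tool_pos"],s["finger_gap"],np.abs(s["qvel"]).max())
c=get_calibration("wrist");im=camera("wrist");np.savez("w1.npz",**c)
cv2.imwrite("pics/w1b.png",im[:,:,::-1])
```

```text
1.65 [ 0.3998325  -0.10172124  0.19948057] 0.050340827364995976 0.011529456637321854
```

View pics/w1b.png

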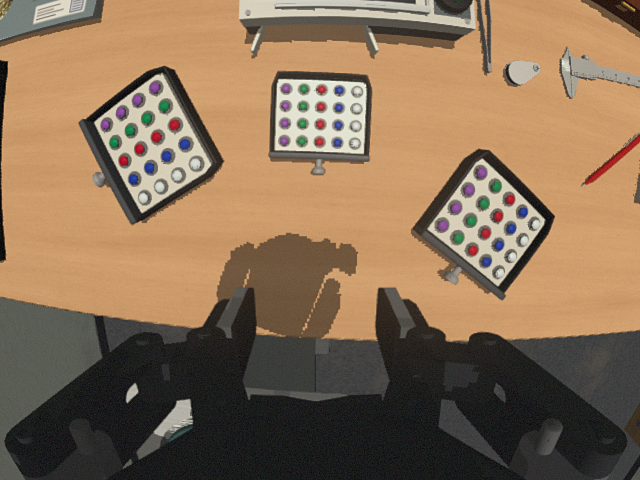

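The wrist picture shows the tray near (320,118), the knob tip near (318,167) and the liner tips near (254,53) and (376,53). I'll cast these to points.

```bash
python3 - <<'E'
from h import *
c=dict(np.load("w1.npz"));f=lambda p,z:onz("wrist",p,z,c).round(4)
st=f([(285,89),(358,91),(284,141),(356,143)],.013);print(st,st.mean(0));yv=st[0]-st[1]+st[2]-st[3];print("yaw",np.arctan2(-yv[0],yv[1]))
print("tips",f([(254,53),(376,53)],.02))
print("knob",f([(318,174)],.012))
print("panel top corners",f([(270,158),(369,160)],.025))
print("viewer top front edge",f([(243,24),(300,26),(400,32),(473,36)],.052))
print("rows:",proj("wrist",[[.5783,-.024,.052],[.5921,-.235,.052]],c))
E
python3 - <<'E'
import cv2
a=cv2.imread("pics/w1b.png")[0:200,220:490];cv2.imwrite("pics/w1z.png",cv2.resize(a,None,fx=2.9,fy=2.9,interpolation=cv2.INTER_CUBIC))
E
```

```text
[[ 0.5183 -0.0653  0.013 ]
 [ 0.5211 -0.1351  0.013 ]
 [ 0.4674 -0.0674  0.013 ]
 [ 0.4701 -0.1366  0.013 ]] [ 0.494225 -0.1011    0.013   ]
yaw 0.03954771458855945
tips [[ 0.5523 -0.0339  0.02  ]
 [ 0.5597 -0.1492  0.02  ]]
knob [[ 0.4372 -0.1021  0.012 ]]
panel top corners [[ 0.4508 -0.0562  0.025 ]
 [ 0.455  -0.1488  0.025 ]]
viewer top front edge [[ 0.572  -0.0277  0.052 ]
 [ 0.5709 -0.0777  0.052 ]
 [ 0.574  -0.1648  0.052 ]
 [ 0.5832 -0.2343  0.052 ]]
rows: [[239.53562345  17.64842125]
 [473.78571644  27.49704629]]
```

View pics/w1z.png

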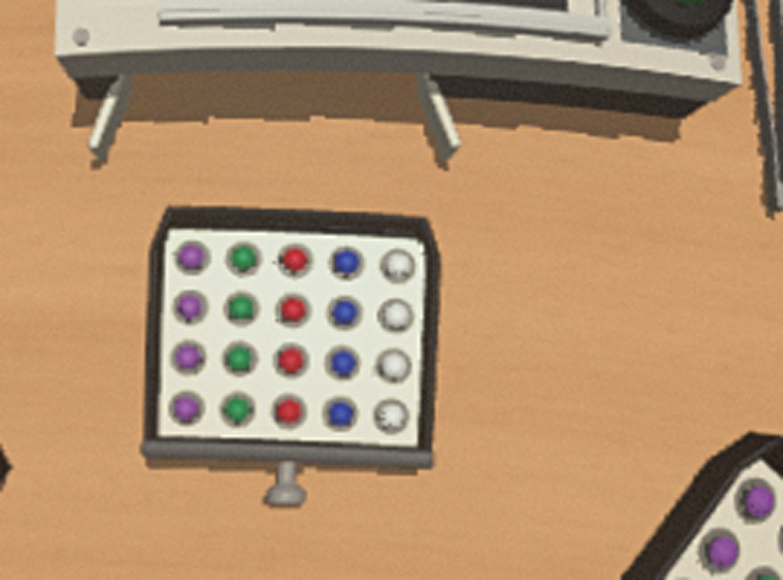

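Run:
```python
from h import *
print(rel([.427,-.1022,.008],.064))
```

```text
(array([191.46833702,  27.16554506,   2.0152663 ]), array([-0.08660781,  0.01171223,  0.01961497]))
```

Emit:
servo_tool --commands '[{"wx": 0,"wy": 0,"wz": 0,"x": 20,"y": 4,"z": 1,"grip": 0.18},{"wx": 0,"wy": 0,"wz": 0,"x": 50,"y": 8,"z": 1,"grip": 0.18},{"wx": 0,"wy": 0,"wz": 0,"x": 85,"y": 13,"z": 2,"grip": 0.18},{"wx": 0,"wy": 0,"wz": 0,"x": 120,"y": 18,"z": 2,"grip": 0.18},{"wx": 0,"wy": 0,"wz": 0,"x": 150,"y": 22,"z": 2,"grip": 0.18},{"wx": 0,"wy": 0,"wz": 0,"x": 172,"y": 25,"z": 2,"grip": 0.18},{"wx": 0,"wy": 0,"wz": 0,"x": 186,"y": 27,"z": 2,"grip": 0.18},{"wx": 0,"wy": 0,"wz": 0,"x": 191,"y": 27,"z": 2,"grip": 0.18},{"wx": 0,"wy": 0,"wz": 0,"x": 191,"y": 27,"z": 2,"grip": 0.18},{"wx": 0,"wy": 0,"wz": 0,"x": 191,"y": 27,"z": 2,"grip": 0.18}]'

```text
clock: 2.53
tool_pos: [0.4273, -0.1019, 0.009]
ee_rot: [0.516, 0.484, 0.515, -0.484]
contact_force: [-0.3, -0.3, 0.8]
finger_gap: 0.0506
```

Run:
```python
from h import *
s=observe();print(s["clock"],s["tool_pos"],s["contact_force"],s["finger_gap"])
im=camera("side");cv2.imwrite("pics/s2.png",cv2.resize(im[190:340,235:435,::-1],None,fx=4,fy=4,interpolation=cv2.INTER_CUBIC))
```

```text
2.5333 [ 0.42734736 -0.1018623   0.00897976] [-0.31524038 -0.26866257  0.78944946] 0.05058683613813281
```

View pics/s2.png

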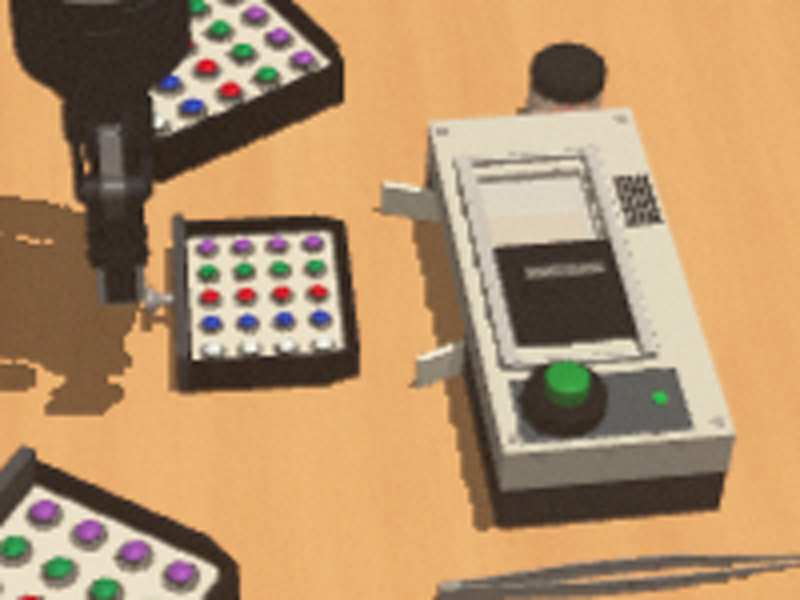

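Emit:
servo_tool --commands '[{"wx": 0,"wy": 0,"wz": 0,"x": 0,"y": 4,"z": 0,"grip": 0.18},{"wx": 0,"wy": 0,"wz": 0,"x": 0,"y": 8,"z": 0,"grip": 0.18},{"wx": 0,"wy": 0,"wz": 0,"x": 0,"y": 12,"z": 0,"grip": 0.18},{"wx": 0,"wy": 0,"wz": 0,"x": 0,"y": 15,"z": 0,"grip": 0.18},{"wx": 0,"wy": 0,"wz": 0,"x": 0,"y": 18,"z": 0,"grip": 0.18},{"wx": 0,"wy": 0,"wz": 0,"x": 0,"y": 21,"z": -0.6,"grip": 0.18},{"wx": 0,"wy": 0,"wz": 0,"x": 0,"y": 24,"z": -1.2,"grip": 0.18},{"wx": 0,"wy": 0,"wz": 0,"x": 0,"y": 27,"z": -1.8,"grip": 0.18},{"wx": 0,"wy": 0,"wz": 0,"x": 0,"y": 30,"z": -2.4,"grip": 0.18},{"wx": 0,"wy": 0,"wz": 0,"x": 0,"y": 30,"z": -2.4,"grip": 0.18}]'

```text
clock: 3.42
tool_pos: [0.4577, -0.0967, 0.0086]
ee_rot: [0.516, 0.484, 0.516, -0.484]
contact_force: [0.1, 0.8, 0.7]
finger_gap: 0.0506
```

Run:
```python
from h import *
s=observe();print(s["clock"],s["tool_pos"],s["contact_force"],s["finger_gap"])
c=get_calibration("wrist");im=camera("wrist");np.savez("w2.npz",**c);cv2.imwrite("pics/w2.png",im[:,:,::-1])
```

```text
3.4167 [ 0.45765201 -0.09669613  0.0086439 ] [0.1065079  0.78993924 0.70095082] 0.05062415706282322
```

View pics/w2.png

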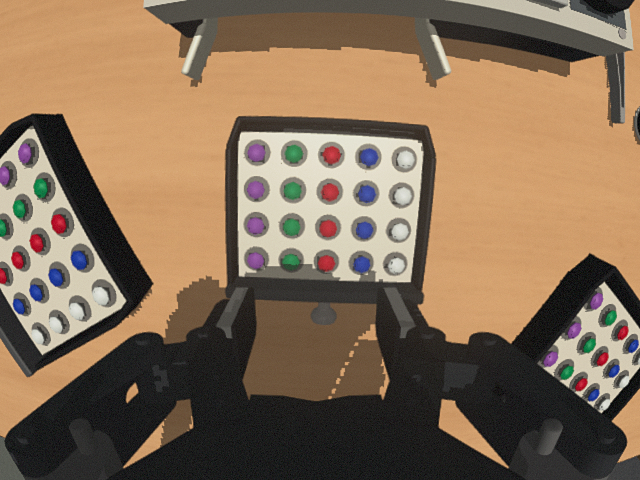

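The tray (about 330,208) lies just ahead of the fingertips, and the liner tips show at (190,78) and (440,73). The force is near zero, so I'll check whether the tray has moved.

Run:
```python
from h import *
c=dict(np.load("w2.npz"));f=lambda p,z:onz("wrist",p,z,c)
st=f([(256,153),(405,158),(256,261),(397,264)],.013);print(st.round(4),st.mean(0).round(4));yv=st[0]-st[1]+st[2]-st[3];print("yaw",np.arctan2(-yv[0],yv[1]))
t=f([(193,78),(440,72)],.018);print("tips",t.round(4));m=t.mean(0);
th=.064;print("tip yaw",np.arctan2(t[0][0]*-1+t[1][0],t[0][1]-t[1][1]))
d=st.mean(0)-m;print("tray in tip frame",d[0]*np.cos(th)+d[1]*np.sin(th),-d[0]*np.sin(th)+d[1]*np.cos(th))
```

```text
[[ 0.5186 -0.0657  0.013 ]
 [ 0.5212 -0.1341  0.013 ]
 [ 0.467  -0.0674  0.013 ]
 [ 0.4699 -0.136   0.013 ]] [ 0.4942 -0.1008  0.013 ]
yaw 0.040024155298628857
tips [[ 0.5527 -0.0352  0.018 ]
 [ 0.563  -0.1465  0.018 ]]
tip yaw 0.09228195631141971
tray in tip frame -0.0641933707467429 -0.005904209547320269
```

Run:
```python
from h import *
c=dict(np.load("w2.npz"))
s=observe();q=s["ee_rot"];R=Ro.from_quat([q[1],q[2],q[3],q[0]])
for x in(0,-5,-20):
  for y in(-11,0,11):
    for z in(-25,25): print((x,y,z),proj("wrist",s["tool_pos"]+R.apply(np.array([x,y,z])/1000),c)[0].round())
print(f:=proj("wrist",[[.453,-.1,.025],[.453,-.1,0]],c))
im=camera("side");cv2.imwrite("pics/s3.png",cv2.resize(im[190:340,235:435,::-1],None,fx=4,fy=4,interpolation=cv2.INTER_CUBIC))
print(observe()["tool_pos"],observe()["contact_force"])
```

```text
(0, -11, -25) [266. 300.]
(0, -11, 25) [364. 300.]
(0, 0, -25) [265. 280.]
(0, 0, 25) [365. 280.]
(0, 11, -25) [265. 260.]
(0, 11, 25) [366. 260.]
(-5, -11, -25) [265. 304.]
(-5, -11, 25) [365. 304.]
(-5, 0, -25) [264. 284.]
(-5, 0, 25) [366. 284.]
(-5, 11, -25) [263. 263.]
(-5, 11, 25) [367. 263.]
(-20, -11, -25) [261. 318.]
(-20, -11, 25) [369. 318.]
(-20, 0, -25) [260. 296.]
(-20, 0, 25) [370. 296.]
(-20, 11, -25) [259. 273.]
(-20, 11, 25) [371. 273.]
[[321.54575772 302.14570768]
 [320.78759891 282.6035725 ]]
[ 0.45694497 -0.09671412  0.0084839 ] [ 0.14365567  0.37576525 -0.05671337]
```

View pics/s3.png

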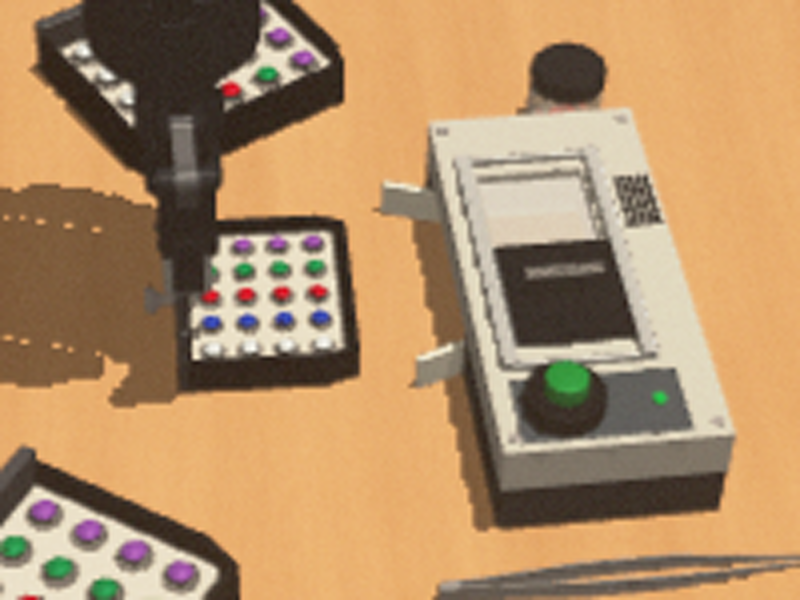

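Run:
```python
from h import *
S=lambda p:np.atleast_2d(p)/4+[235,190]-0.375
for p,y in [((120,303),-.1019),((195,295),-.0967)]:
  o,d=ray("side",S(p))
  for dy in (-.025,-.032,-.04):
    t=(y+dy-o[1])/d[0,1];print(o+t*d[0])
im=camera("top");cv2.imwrite("pics/t3.png",cv2.resize(im[170:320,230:430,::-1],None,fx=4,fy=4,interpolation=cv2.INTER_CUBIC))
```

```text
[ 0.42951362 -0.1269      0.03833139]
[ 0.42998117 -0.1339      0.04543584]
[ 0.43051551 -0.1419      0.05355521]
[ 0.46356635 -0.1217      0.03678115]
[ 0.46370948 -0.1287      0.04385045]
[ 0.46387306 -0.1367      0.05192965]
```

View pics/t3.png

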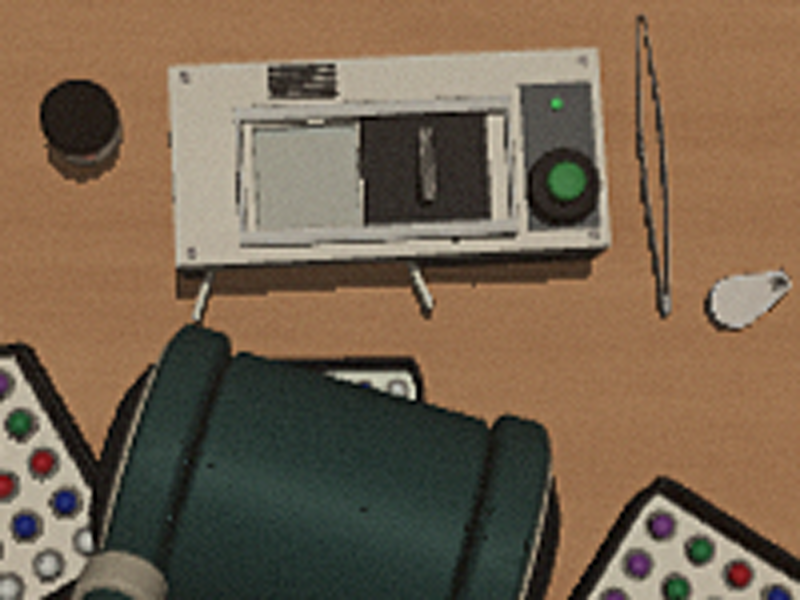

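The fingertips are about 35 mm above the desk by the side view, and they passed over the 25 mm panel without touching it. I'll back off behind the panel and lower in steps, watching the force.

Emit:
servo_tool --commands '[{"wx": 0,"wy": 0,"wz": 0,"x": 0,"y": -10,"z": 1,"grip": 0.18},{"wx": 0,"wy": 0,"wz": 0,"x": 0,"y": -22,"z": 2,"grip": 0.18},{"wx": 0,"wy": 0,"wz": 0,"x": 0,"y": -32,"z": 2.4,"grip": 0.18},{"wx": 0,"wy": 0,"wz": 0,"x": 0,"y": -33,"z": 2.4,"grip": 0.18},{"wx": 0,"wy": 0,"wz": 0,"x": 5,"y": -33,"z": 2.4,"grip": 0.18},{"wx": 0,"wy": 0,"wz": 0,"x": 10,"y": -33,"z": 2.4,"grip": 0.18},{"wx": 0,"wy": 0,"wz": 0,"x": 10,"y": -33,"z": 2.4,"grip": 0.18}]'

```text
clock: 4.15
tool_pos: [0.4236, -0.1012, -0.0023]
ee_rot: [0.515, 0.484, 0.516, -0.484]
contact_force: [-0.7, 0.1, 0.1]
finger_gap: 0.0502
```

Run:
```python
from h import *
s=observe();print(s["clock"],s["tool_pos"],s["contact_force"],s["finger_gap"])
im=camera("side");cv2.imwrite("pics/s4.png",cv2.resize(im[170:300,220:380,::-1],None,fx=5,fy=4.6,interpolation=cv2.INTER_CUBIC))
```

```text
4.15 [ 0.423587   -0.10119099 -0.00232129] [-0.65059852  0.13231481  0.09389765] 0.05020823048553567
```

View pics/s4.png

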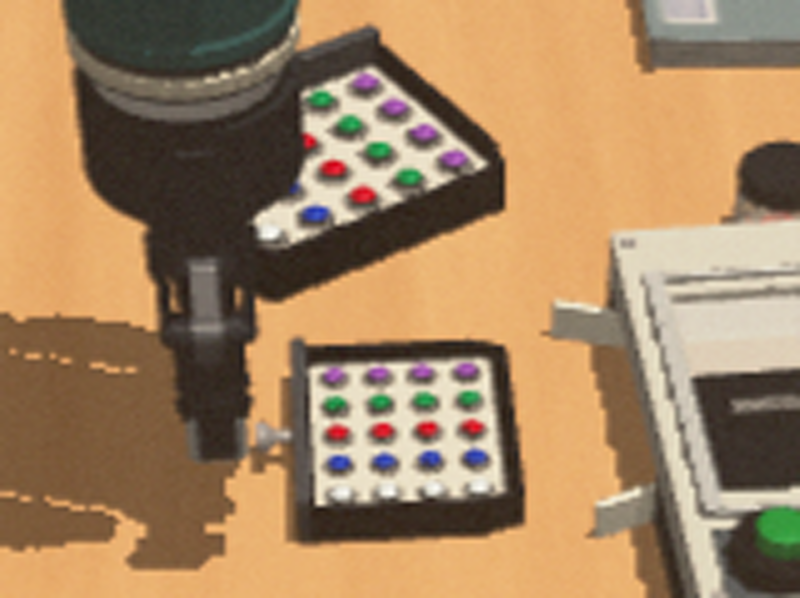

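Run:
```python
from h import *
o,d=ray("side",[220+217/5,170+460/4.6])
for dy in (-.025,-.032,-.04):
    t=(-.1012+dy-o[1])/d[0,1];print(o+t*d[0])
```

```text
[ 0.42659135 -0.1262      0.02563594]
[ 0.42708618 -0.1332      0.03285411]
[ 0.42765171 -0.1412      0.04110345]
```

Emit:
servo_tool --commands '[{"wx": 0,"wy": 0,"wz": 0,"x": 0,"y": -2,"z": 0.5,"grip": -0.36},{"wx": 0,"wy": 0,"wz": 0,"x": 0,"y": -4,"z": 1,"grip": -0.36},{"wx": 0,"wy": 0,"wz": 0,"x": 0,"y": -4,"z": 1,"grip": -0.36},{"wx": 0,"wy": 0,"wz": 0,"x": 0,"y": -4,"z": 1,"grip": -0.36}]'

```text
clock: 4.53
tool_pos: [0.4203, -0.1026, -0.0014]
ee_rot: [0.516, 0.484, 0.516, -0.484]
contact_force: [0.6, 0.0, 0.7]
finger_gap: 0.0272
```

Run:
```python
from h import *
s=observe();print(s["clock"],s["tool_pos"],s["contact_force"],s["finger_gap"])
c=get_calibration("wrist");iw=camera("wrist");np.savez("w5.npz",**c)
im=camera("side");cv2.imwrite("pics/s5.png",cv2.resize(im[170:300,220:380,::-1],None,fx=5,fy=4.6,interpolation=cv2.INTER_CUBIC))
cv2.imwrite("pics/w5.png",iw[:,:,::-1])
```

```text
4.5333 [ 0.42028889 -0.10259649 -0.00136159] [0.58628519 0.04521122 0.72870965] 0.027186511927343077
```

View pics/s5.png

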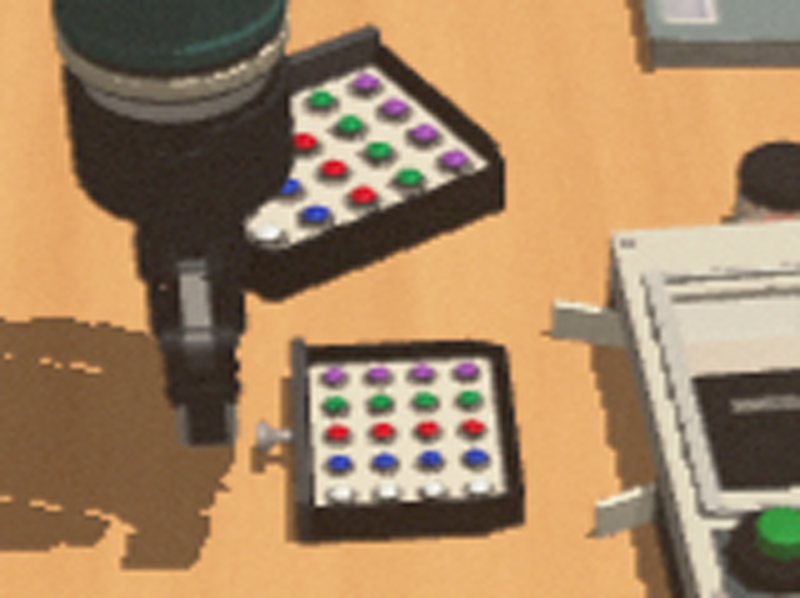

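View pics/w5.png

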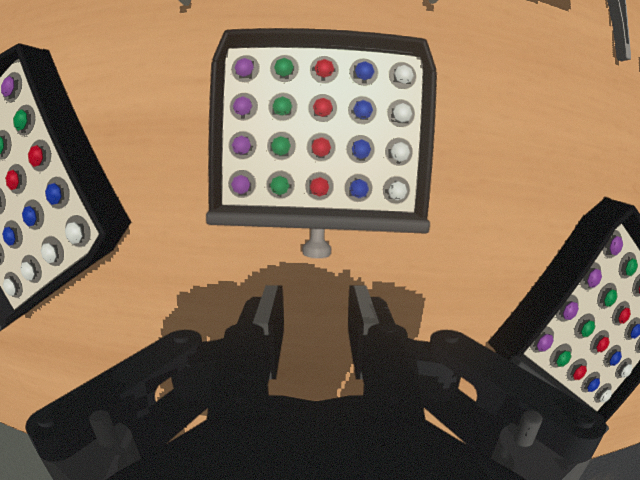

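Run:
```python
from h import *
o,d=ray("side",[220+205/5,170+445/4.6])
for dy in (-.013,-.02,-.028):
    t=(-.1026+dy-o[1])/d[0,1];print(o+t*d[0])
c=dict(np.load("w5.npz"));s=observe();q=s["ee_rot"];R=Ro.from_quat([q[1],q[2],q[3],q[0]])
o,d=ray("wrist",[(281,286),(350,286)],c)
o=R.inv().apply(o-s["tool_pos"]);d=R.inv().apply(d);print("cam in tool",o)
for k,z in((0,-.0136),(1,.0136)):
    t=(z-o[2])/d[k,2];print((o+t*d[k])*1000)
print(s["tool_pos"])
```

```text
[ 0.42189985 -0.1156      0.02355957]
[ 0.42243156 -0.1226      0.03069492]
[ 0.42303922 -0.1306      0.03884961]
cam in tool [-1.73960580e-01  6.65374066e-02  5.76024502e-06]
[-36.61715401  11.23925203 -13.6       ]
[-39.60694599  12.46803057  13.6       ]
[ 0.42041749 -0.10260941 -0.00130346]
```

Emit:
servo_tool --commands '[{"wx": 0,"wy": 0,"wz": 0,"x": 4,"y": 0,"z": 0,"grip": 0.0},{"wx": 0,"wy": 0,"wz": 0,"x": 8,"y": 0,"z": 0,"grip": 0.0},{"wx": 0,"wy": 0,"wz": 0,"x": 12,"y": 0,"z": 0,"grip": 0.0},{"wx": 0,"wy": 0,"wz": 0,"x": 15,"y": 0,"z": 0,"grip": 0.0},{"wx": 0,"wy": 0,"wz": 0,"x": 15,"y": 0,"z": 0,"grip": 0.0}]'

```text
clock: 5.05
tool_pos: [0.4193, -0.1023, -0.0174]
ee_rot: [0.515, 0.483, 0.516, -0.484]
contact_force: [-0.0, 0.6, -0.6]
finger_gap: 0.043
```

Run:
```python
from h import *
s=observe();print(s["clock"],s["tool_pos"],s["contact_force"],s["finger_gap"])
im=camera("side");cv2.imwrite("pics/s6.png",cv2.resize(im[170:300,220:380,::-1],None,fx=5,fy=4.6,interpolation=cv2.INTER_CUBIC))
```

```text
5.05 [ 0.41931496 -0.10227929 -0.01741726] [-0.00759904  0.62907755 -0.63574292] 0.04304059461055171
```

View pics/s6.png

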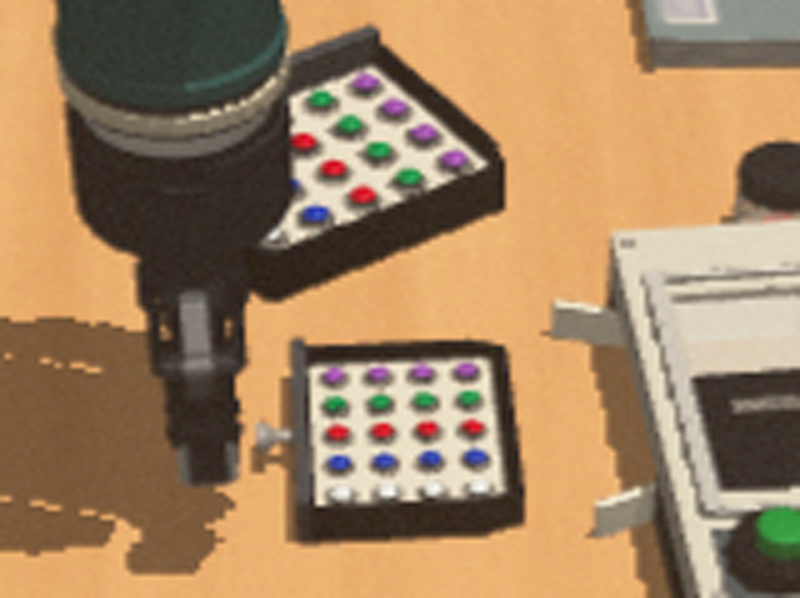

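Run:
```python
from h import *
o,d=ray("side",[220+207/5,170+486/4.6])
for dy in (-.021,-.028,-.036):
    t=(-.1023+dy-o[1])/d[0,1];print(o+t*d[0])
```

```text
[ 0.42186708 -0.1233      0.00772597]
[ 0.42240462 -0.1303      0.01508515]
[ 0.42301896 -0.1383      0.02349564]
```

Emit:
servo_tool --commands '[{"wx": 0,"wy": 0,"wz": 0,"x": 2,"y": 2,"z": 0,"grip": 0.0},{"wx": 0,"wy": 0,"wz": 0,"x": 4,"y": 6,"z": 0,"grip": 0.0},{"wx": 0,"wy": 0,"wz": 0,"x": 4,"y": 12,"z": 0,"grip": 0.0},{"wx": 0,"wy": 0,"wz": 0,"x": 4,"y": 17,"z": 0,"grip": 0.0},{"wx": 0,"wy": 0,"wz": 0,"x": 4,"y": 20,"z": 0,"grip": 0.0},{"wx": 0,"wy": 0,"wz": 0,"x": 4,"y": 23,"z": 0,"grip": 0.0},{"wx": 0,"wy": 0,"wz": 0,"x": 4,"y": 26,"z": 0,"grip": 0.0},{"wx": 0,"wy": 0,"wz": 0,"x": 4,"y": 29,"z": -0.5,"grip": 0.0},{"wx": 0,"wy": 0,"wz": 0,"x": 4,"y": 32,"z": -1,"grip": 0.0},{"wx": 0,"wy": 0,"wz": 0,"x": 4,"y": 35,"z": -1.5,"grip": 0.0},{"wx": 0,"wy": 0,"wz": 0,"x": 4,"y": 35,"z": -1.5,"grip": 0.0}]'

```text
clock: 6.02
tool_pos: [0.456, -0.0987, -0.0203]
ee_rot: [0.516, 0.484, 0.515, -0.483]
contact_force: [-0.1, -0.4, -0.8]
finger_gap: 0.0425
```

Run:
```python
from h import *
s=observe();print(s["clock"],s["tool_pos"],s["contact_force"],s["finger_gap"])
c=get_calibration("wrist");im=camera("wrist");np.savez("w7.npz",**c);cv2.imwrite("pics/w7.png",im[:,:,::-1])
```

```text
6.0167 [ 0.45604105 -0.09871691 -0.02032835] [-0.10787848 -0.39277229 -0.76342925] 0.042503095318613834
```

View pics/w7.png

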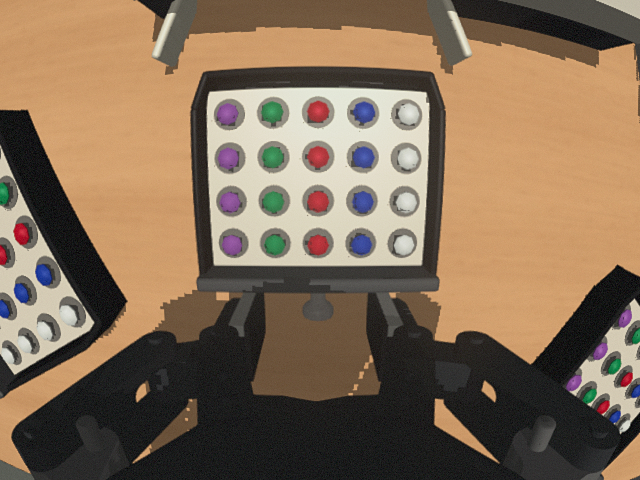

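The tray, near (318,180), is now square to the gripper, with the liner tips near (163,62) and (463,50). I'll measure its position in the tip frame.

```bash
cat > m.py <<'E'
from h import *
def tray(c,st,tips,ze=.018):
    st=onz("wrist",st,.013,c);t=onz("wrist",tips,ze,c);th=.064
    yv=st[0]-st[1]+st[2]-st[3];m=t.mean(0);d=st.mean(0)-m
    print("tray",st.mean(0).round(4),"yaw",np.arctan2(-yv[0],yv[1]).round(3),"tips",t.round(4).tolist(),"width",np.linalg.norm(t[0]-t[1]))
    print("x_v",d[0]*np.cos(th)+d[1]*np.sin(th)-.073,"y_v",-d[0]*np.sin(th)+d[1]*np.cos(th))
E
python3 - <<'E'
from m import *
tray(dict(np.load("w7.npz")),[(229,113),(408,113),(232,244),(403,244)],[(159,60),(467,53)])
E
```

```text
tray [ 0.5095 -0.0964  0.013 ] yaw 0.066 tips [[0.554, -0.0325, 0.018], [0.5643, -0.1498, 0.018]] width 0.11776771447406881
x_v -0.12282918817170416 y_v -0.0020914762171449484
```

Emit:
servo_tool --commands '[{"wx": 0,"wy": 0,"wz": 0,"x": 0,"y": 3,"z": -0.3,"grip": 0.0},{"wx": 0,"wy": 0,"wz": 0,"x": 0,"y": 7,"z": -0.7,"grip": 0.0},{"wx": 0,"wy": 0,"wz": 0,"x": 0,"y": 11,"z": -1.1,"grip": 0.0},{"wx": 0,"wy": 0,"wz": 0,"x": 0,"y": 15,"z": -1.5,"grip": 0.0},{"wx": 0,"wy": 0,"wz": 0,"x": 0,"y": 19,"z": -1.9,"grip": 0.0},{"wx": 0,"wy": 0,"wz": 0,"x": 0,"y": 23,"z": -2.3,"grip": 0.0},{"wx": 0,"wy": 0,"wz": 0,"x": 0,"y": 27,"z": -2.3,"grip": 0.0},{"wx": 0,"wy": 0,"wz": 0,"x": 0,"y": 31,"z": -2.3,"grip": 0.0},{"wx": 0,"wy": 0,"wz": 0,"x": 0,"y": 34,"z": -2.3,"grip": 0.0},{"wx": 0,"wy": 0,"wz": 0,"x": 0,"y": 34,"z": -2.3,"grip": 0.0}]'

```text
clock: 6.9
tool_pos: [0.4901, -0.0944, -0.0202]
ee_rot: [0.516, 0.484, 0.515, -0.483]
contact_force: [0.7, 0.1, 0.1]
finger_gap: 0.0426
```

Run:
```python
from h import *
s=observe();print(s["clock"],s["tool_pos"],s["contact_force"],s["finger_gap"])
c=get_calibration("wrist");im=camera("wrist");np.savez("w8.npz",**c);cv2.imwrite("pics/w8.png",im[:,:,::-1])
```

```text
6.9 [ 0.49008086 -0.09443266 -0.02019457] [0.65764937 0.05984194 0.14684523] 0.04259820276980603
```

View pics/w8.png

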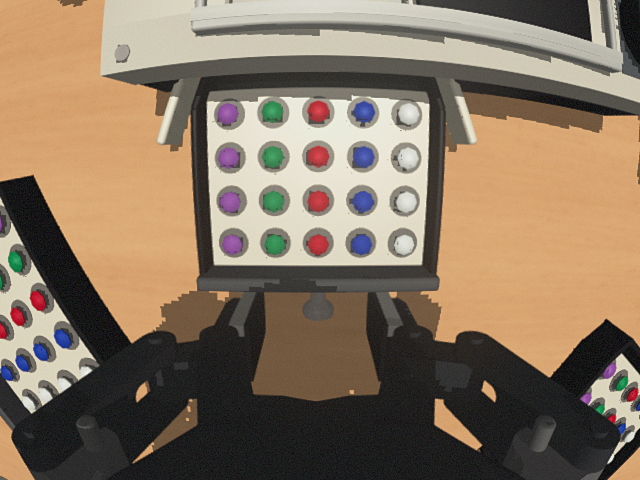

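The tray is centred between the liner tips (163,140) and (472,138). I'm continuing straight in.

Emit:
servo_tool --commands '[{"wx": 0,"wy": 0,"wz": 0,"x": 0,"y": 4,"z": 0,"grip": 0.0},{"wx": 0,"wy": 0,"wz": 0,"x": 0,"y": 8,"z": 0,"grip": 0.0},{"wx": 0,"wy": 0,"wz": 0,"x": 0,"y": 12,"z": 0,"grip": 0.0},{"wx": 0,"wy": 0,"wz": 0,"x": 0,"y": 16,"z": 0,"grip": 0.0},{"wx": 0,"wy": 0,"wz": 0,"x": 0,"y": 20,"z": 0,"grip": 0.0},{"wx": 0,"wy": 0,"wz": 0,"x": 0,"y": 24,"z": 0,"grip": 0.0},{"wx": 0,"wy": 0,"wz": 0,"x": 0,"y": 28,"z": 0,"grip": 0.0},{"wx": 0,"wy": 0,"wz": 0,"x": 0,"y": 32,"z": 0,"grip": 0.0},{"wx": 0,"wy": 0,"wz": 0,"x": 0,"y": 36,"z": 0,"grip": 0.0},{"wx": 0,"wy": 0,"wz": 0,"x": 0,"y": 40,"z": 0,"grip": 0.0}]'

```text
clock: 7.78
tool_pos: [0.5292, -0.0917, -0.0204]
ee_rot: [0.516, 0.484, 0.516, -0.484]
contact_force: [-0.8, 0.1, -0.1]
finger_gap: 0.0428
```

Run:
```python
from h import *
s=observe();print(s["clock"],s["tool_pos"],s["contact_force"],s["finger_gap"])
c=get_calibration("wrist");im=camera("wrist");np.savez("w9.npz",**c);cv2.imwrite("pics/w9.png",im[:,:,::-1])
im=camera("side");cv2.imwrite("pics/s9.png",cv2.resize(im[170:340,250:450,::-1],None,fx=4,fy=3.5,interpolation=cv2.INTER_CUBIC))
```

```text
7.7833 [ 0.52920384 -0.09174905 -0.02043206] [-0.81742471  0.06178255 -0.08365535] 0.04283474258902462
```

View pics/w9.png

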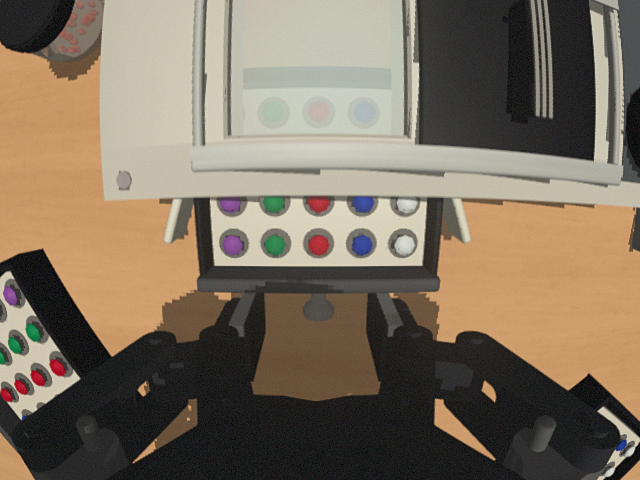

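View pics/s9.png

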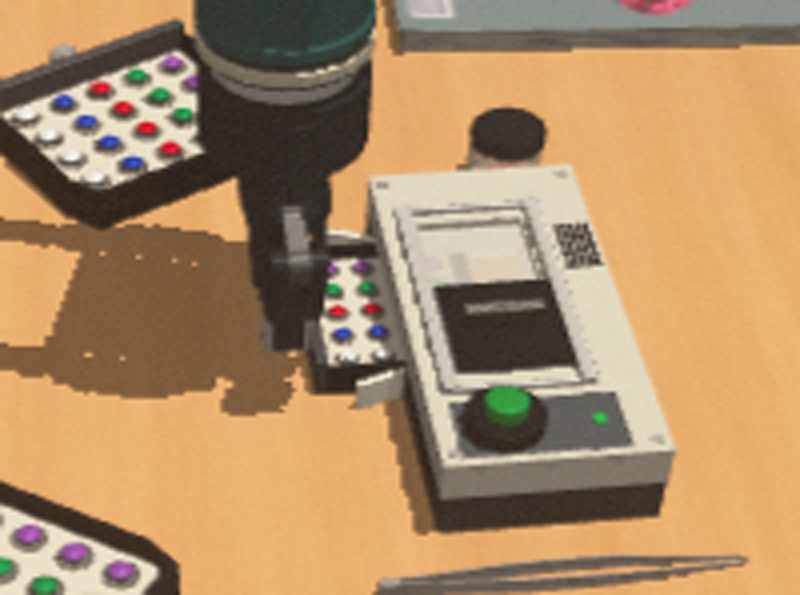

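Emit:
servo_tool --commands '[{"wx": 0,"wy": 0,"wz": 0,"x": 0,"y": 4,"z": 0,"grip": 0.0},{"wx": 0,"wy": 0,"wz": 0,"x": 0,"y": 8,"z": 0,"grip": 0.0},{"wx": 0,"wy": 0,"wz": 0,"x": 0,"y": 12,"z": 0,"grip": 0.0},{"wx": 0,"wy": 0,"wz": 0,"x": 0,"y": 16,"z": 0,"grip": 0.0},{"wx": 0,"wy": 0,"wz": 0,"x": 0,"y": 20,"z": 0,"grip": 0.0},{"wx": 0,"wy": 0,"wz": 0,"x": 0,"y": 24,"z": 0,"grip": 0.0},{"wx": 0,"wy": 0,"wz": 0,"x": 0,"y": 28,"z": 0,"grip": 0.0},{"wx": 0,"wy": 0,"wz": 0,"x": 0,"y": 31,"z": 0,"grip": 0.0},{"wx": 0,"wy": 0,"wz": 0,"x": 0,"y": 33,"z": 0,"grip": 0.0}]'

```text
clock: 8.63
tool_pos: [0.5623, -0.0896, -0.0204]
ee_rot: [0.516, 0.484, 0.516, -0.484]
contact_force: [-2.1, -1.0, 0.6]
finger_gap: 0.0423
```

Emit:
servo_tool --commands '[{"wx": 0,"wy": 0,"wz": 0,"x": 0,"y": 1,"z": 0,"grip": 0.0},{"wx": 0,"wy": 0,"wz": 0,"x": 0,"y": 2,"z": 0,"grip": 0.0},{"wx": 0,"wy": 0,"wz": 0,"x": 0,"y": 3,"z": 0,"grip": 0.0},{"wx": 0,"wy": 0,"wz": 0,"x": 0,"y": 3,"z": 0,"grip": 0.0}]'

```text
clock: 8.97
tool_pos: [0.5649, -0.0895, -0.0204]
ee_rot: [0.516, 0.484, 0.516, -0.484]
contact_force: [-2.8, -0.3, 0.9]
finger_gap: 0.0426
```

Run:
```python
from h import *
s=observe();print(s["clock"],s["tool_pos"],s["contact_force"],s["finger_gap"])
c=get_calibration("wrist");im=camera("wrist");np.savez("w10.npz",**c);cv2.imwrite("pics/w10.png",im[:,:,::-1])
```

```text
8.9667 [ 0.56491547 -0.08948295 -0.02036064] [-2.79510597 -0.31856467  0.89432432] 0.04259506354567556
```

View pics/w10.png

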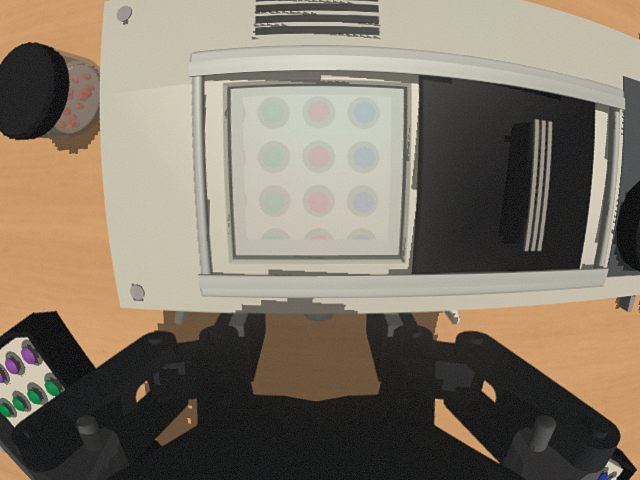

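Emit:
servo_tool --commands '[{"wx": 0,"wy": 0,"wz": 0,"x": 0,"y": 1,"z": 0,"grip": 0.0},{"wx": 0,"wy": 0,"wz": 0,"x": 0,"y": 2,"z": 0,"grip": 0.0},{"wx": 0,"wy": 0,"wz": 0,"x": 0,"y": 2,"z": 0,"grip": 0.0}]'

```text
clock: 9.27
tool_pos: [0.5671, -0.0894, -0.0204]
ee_rot: [0.516, 0.484, 0.516, -0.484]
contact_force: [-1.0, -0.2, 1.7]
finger_gap: 0.0427
```

Emit:
servo_tool --commands '[{"wx": 0,"wy": 0,"wz": 0,"x": 0,"y": 1,"z": 0,"grip": 0.0},{"wx": 0,"wy": 0,"wz": 0,"x": 0,"y": 2,"z": 0,"grip": 0.0},{"wx": 0,"wy": 0,"wz": 0,"x": 0,"y": 2,"z": 0,"grip": 0.0}]'

```text
clock: 9.52
tool_pos: [0.568, -0.0892, -0.0205]
ee_rot: [0.515, 0.483, 0.516, -0.484]
contact_force: [-4.9, -0.9, 3.5]
finger_gap: 0.0426
```

Emit:
servo_tool --commands '[{"wx": 0,"wy": 0,"wz": 0,"x": 0,"y": 1,"z": 0,"grip": 0.0},{"wx": 0,"wy": 0,"wz": 0,"x": 0,"y": 1,"z": 0,"grip": 0.0},{"wx": 0,"wy": 0,"wz": 0,"x": 0,"y": 1,"z": 0,"grip": 0.0}]'

```text
clock: 9.77
tool_pos: [0.568, -0.0892, -0.0206]
ee_rot: [0.515, 0.483, 0.517, -0.484]
contact_force: [-7.4, -0.3, 6.0]
finger_gap: 0.0428
```

Emit:
servo_tool --commands '[{"wx": 0,"wy": 0,"wz": 0,"x": 0,"y": 1,"z": 0,"grip": 0.0},{"wx": 0,"wy": 0,"wz": 0,"x": 0,"y": 1,"z": 0,"grip": 0.0},{"wx": 0,"wy": 0,"wz": 0,"x": 0,"y": 1,"z": 0,"grip": 0.0}]'

```text
clock: 10.02
tool_pos: [0.5679, -0.0892, -0.0207]
ee_rot: [0.514, 0.482, 0.517, -0.485]
contact_force: [-8.3, -1.4, 7.9]
finger_gap: 0.043
```

Emit:
servo_tool --commands '[{"wx": 0,"wy": 0,"wz": 0,"x": 0,"y": -4,"z": 0,"grip": 0.0},{"wx": 0,"wy": 0,"wz": 0,"x": 0,"y": -12,"z": 0,"grip": 0.0},{"wx": 0,"wy": 0,"wz": 0,"x": 0,"y": -26,"z": 0,"grip": 0.0},{"wx": 0,"wy": 0,"wz": 0,"x": 0,"y": -40,"z": 0,"grip": 0.0},{"wx": 0,"wy": 0,"wz": 0,"x": -20,"y": -50,"z": 0,"grip": -0.5},{"wx": 0,"wy": 0,"wz": 0,"x": -50,"y": -60,"z": 0,"grip": -1},{"wx": 0,"wy": 0,"wz": 0,"x": -80,"y": -70,"z": 0,"grip": -1},{"wx": 0,"wy": 0,"wz": 0,"x": -110,"y": -70,"z": 0,"grip": -1},{"wx": 0,"wy": 0,"wz": 0,"x": -140,"y": -70,"z": 0,"grip": -1},{"wx": 0,"wy": 0,"wz": 0,"x": -160,"y": -70,"z": 0,"grip": -1},{"wx": 0,"wy": 0,"wz": 0,"x": -160,"y": -70,"z": 0,"grip": -1}]'

```text
clock: 10.93
tool_pos: [0.5054, -0.0946, 0.1457]
ee_rot: [0.519, 0.486, 0.512, -0.481]
contact_force: [0.1, 0.4, 0.9]
finger_gap: 0.0001
```

Run:
```python
from h import *
s=observe();print(s["clock"],s["tool_pos"],s["ee_rot"],s["contact_force"],s["finger_gap"])
c=get_calibration("wrist");im=camera("wrist");np.savez("w11.npz",**c);cv2.imwrite("pics/w11.png",im[:,:,::-1])
im=camera("side");cv2.imwrite("pics/side11.png",im[:,:,::-1]);cv2.imwrite("pics/s11.png",cv2.resize(im[200:340,290:450,::-1],None,fx=5,fy=4.2,interpolation=cv2.INTER_CUBIC))
```

```text
10.9333 [ 0.50535093 -0.09455338  0.14569361] [ 0.51946246  0.48598051  0.512041   -0.48145168] [0.11654519 0.37542075 0.92718391] 9.147504182251466e-05
```

View pics/w11.png

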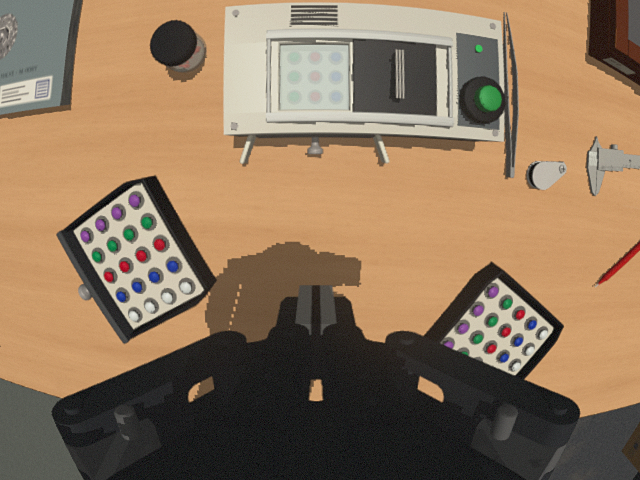

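View pics/s11.png

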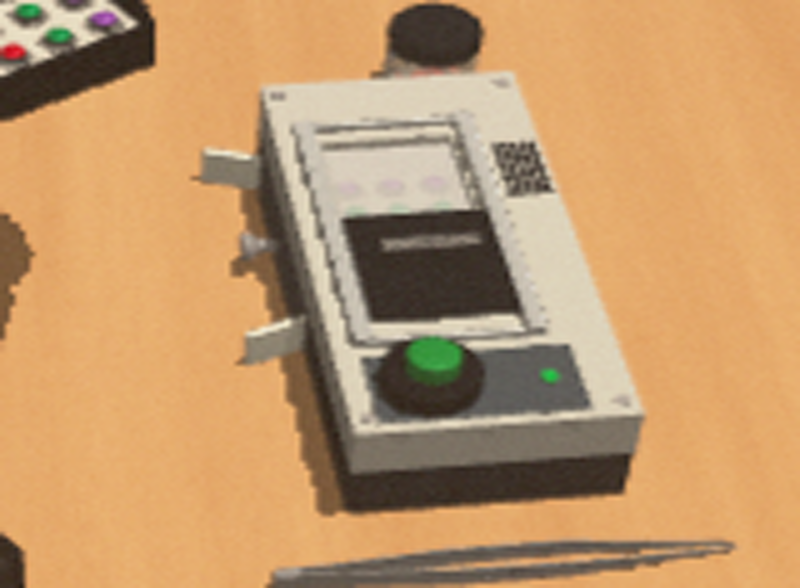

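The tray is in the bay with only the knob showing, at wrist (315,155) and side-crop (245,245). I'll measure the knob, rib and button from the wrist and side views, plus the viewer corners.

Run:
```python
from h import *
c=dict(np.load("w11.npz"));S=lambda p:np.array(p)/[5,4.2]+[290,200]-.4
for n,w,s in [("knob",(315,155),(243,245)),("rib",(399,74),(432,240)),("button",(490,97),(434,353)),("tipL",(246,162),(204,165)),("tipR",(384,161),(247,345))]:
    p,e=tri([ray("wrist",w,c),ray("side",S(s))]);print(n,p.round(4),np.round(e,4))
v=onz("wrist",[(225,6),(503,17),(503,140),(226,133)],.052,c);print(v.round(4))
yv=v[0]-v[1]+v[3]-v[2];th=np.arctan2(-yv[0],yv[1]);print("yaw",th)
k=onz("wrist",[(315,157)],.014,c)[0];print("knob",k)
t=onz("wrist",[(246,162),(384,161)],.018,c);print(t,t.mean(0))
print("shut tip px -> ", proj("wrist",[[.5054,-.0946,.1457]],c))
g=onz("wrist",[(294,46),(352,50),(348,110),(282,107)],.05,c);print("window",g.mean(0),g)
for O in ([.631,-.086],[.630,-.0865]):
  d=k[:2]-O;th=.064;print("knob in viewer",d[0]*np.cos(th)+d[1]*np.sin(th),-d[0]*np.sin(th)+d[1]*np.cos(th))
```

```text
knob [ 0.5659 -0.0912  0.0164] [0.0015 0.0015]
rib [ 0.6277 -0.144   0.0687] [0.0012 0.0012]
button [ 0.6204 -0.2117  0.0723] [0.0003 0.0003]
tipL [ 0.5561 -0.0343  0.0134] [0.0005 0.0005]
tipR [ 0.5642 -0.1487  0.0118] [0.0003 0.0003]
[[ 0.677  -0.0166  0.052 ]
 [ 0.6949 -0.2322  0.052 ]
 [ 0.5922 -0.236   0.052 ]
 [ 0.5782 -0.0253  0.052 ]]
yaw 0.07488200591055581
knob [ 0.56267802 -0.09109619  0.014     ]
[[ 0.55579945 -0.03505248  0.018     ]
 [ 0.56394321 -0.14752387  0.018     ]] [ 0.55987133 -0.09128818  0.018     ]
shut tip px ->  [[315.23754616 279.76287369]]
window [ 0.62214359 -0.09002527  0.05      ] [[ 0.64521647 -0.07040569  0.05      ]
 [ 0.6451664  -0.11243432  0.05      ]
 [ 0.5995396  -0.11235078  0.05      ]
 [ 0.5986519  -0.06491032  0.05      ]]
knob in viewer -0.06850803789207884 -0.0007161330218753148
knob in viewer -0.06747810703398344 -0.0002811129906780093
```

Run:
```python
import cv2
a=cv2.imread("pics/side11.png")[100:290,200:420];cv2.imwrite("pics/s11b.png",cv2.resize(a,None,fx=3.5,fy=3,interpolation=cv2.INTER_CUBIC))
```

```text
(no output)
```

View pics/s11b.png

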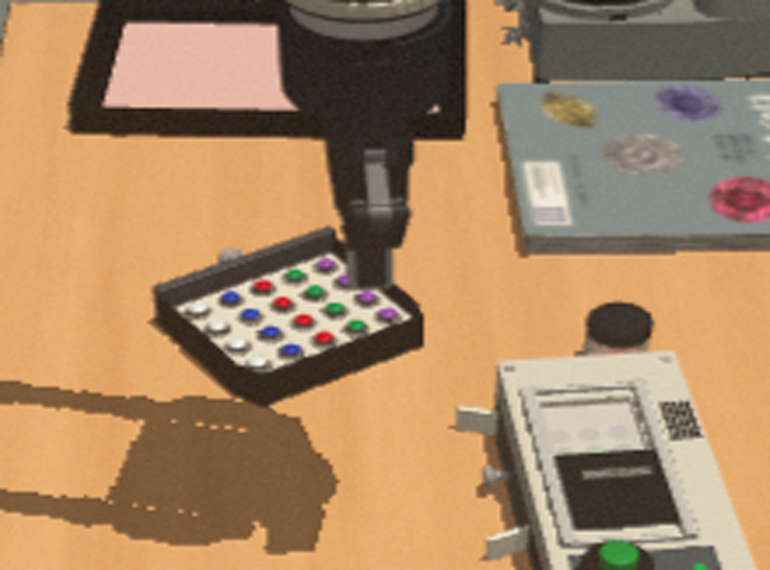

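Run:
```python
from h import *
o,d=ray("side",[200+370/3.5,100+288/3])
for y in (-.0946,-.1046,-.112):
    t=(y-o[1])/d[0,1];print(o+t*d[0])
print(proj("side",[.505,-.0946,.1457]),[200+370/3.5,100+288/3])
print(rel([.625,-.185,.13],.064))
# rib frame: target points just on -y side
for yaw in(.064,): print(rel([.628,-.175,.10],yaw))
```

```text
[ 0.50598234 -0.0946      0.17100912]
[ 0.5056283  -0.1046      0.17900771]
[ 0.5053663  -0.112       0.18492666]
[[305.2004138  207.45001496]] [305.7142857142857, 196.0]
(array([ 11.30595973, 116.87716168,  98.91314052]), array([ 0.00833773,  0.05326885, -0.2204918 ]))
(array([ 41.31061037, 120.39655092,  89.09810923]), array([ 0.00833773,  0.05326885, -0.2204918 ]))
```

Run:
```python
from h import *
print(rel([.6295,-.172,.045],.064))
```

```text
(array([ 96.31398502, 121.87411064,  86.14927994]), array([ 0.00833773,  0.05326885, -0.2204918 ]))
```

Emit:
servo_tool --commands '[{"wx": 0,"wy": 0,"wz": 0,"x": 0,"y": 20,"z": 14,"grip": -1},{"wx": 0,"wy": 0,"wz": 0,"x": 0,"y": 45,"z": 32,"grip": -1},{"wx": 0,"wy": 0,"wz": 0,"x": 0,"y": 70,"z": 50,"grip": -1},{"wx": 0,"wy": 0,"wz": 0,"x": 0,"y": 95,"z": 68,"grip": -1},{"wx": 0,"wy": 0,"wz": 0,"x": 0,"y": 114,"z": 81,"grip": -1},{"wx": 0,"wy": 0,"wz": 0,"x": 10,"y": 122,"z": 86,"grip": -1},{"wx": 0,"wy": 0,"wz": 0,"x": 30,"y": 122,"z": 86,"grip": -1},{"wx": 0,"wy": 0,"wz": 0,"x": 55,"y": 122,"z": 86,"grip": -1},{"wx": 0,"wy": 0,"wz": 0,"x": 80,"y": 122,"z": 86,"grip": -1},{"wx": 0,"wy": 0,"wz": 0,"x": 94,"y": 122,"z": 86,"grip": -1},{"wx": 0,"wy": 0,"wz": 0,"x": 96,"y": 122,"z": 86,"grip": -1},{"wx": 0,"wy": 0,"wz": 0,"x": 96,"y": 122,"z": 86,"grip": -1}]'

```text
clock: 12.03
tool_pos: [0.6258, -0.1707, 0.041]
ee_rot: [0.514, 0.483, 0.517, -0.484]
contact_force: [-0.8, -0.0, -0.1]
finger_gap: -0.0001
```

Run:
```python
from h import *
s=observe();print(s["clock"],s["tool_pos"],s["contact_force"],s["finger_gap"])
c=get_calibration("wrist");im=camera("wrist");np.savez("w12.npz",**c);cv2.imwrite("pics/w12.png",im[:,:,::-1])
im=camera("side");cv2.imwrite("pics/s12.png",cv2.resize(im[170:340,290:450,::-1],None,fx=4.5,fy=3.5,interpolation=cv2.INTER_CUBIC))
```

```text
12.0333 [ 0.62584317 -0.17069903  0.04096659] [-0.76678927 -0.00885908 -0.11750871] -6.919986268496619e-05
```

View pics/w12.png

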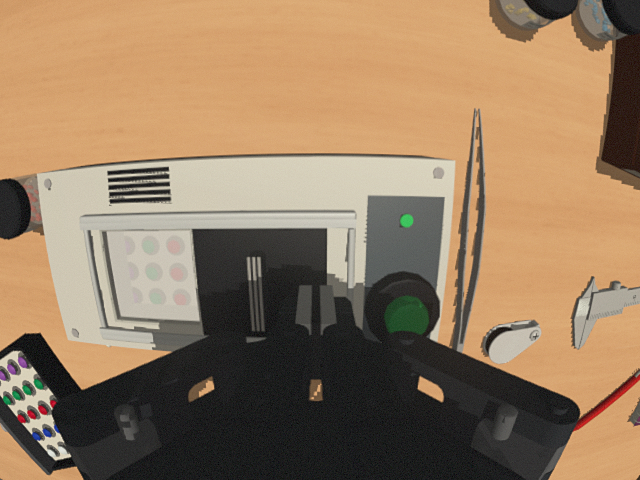

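View pics/s12.png

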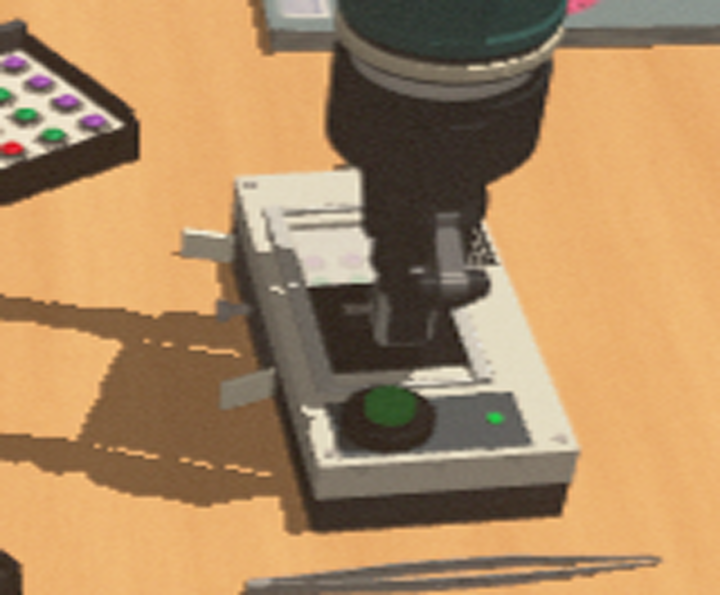

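Run:
```python
from h import *
o,d=ray("side",[290+405/4.5,170+346/3.5])
for y in (-.1707,-.1787,-.1852):
    t=(y-o[1])/d[0,1];print(o+t*d[0])
s=observe();q=s["ee_rot"];R=Ro.from_quat([q[1],q[2],q[3],q[0]]).as_matrix();print(R.round(3))
```

```text
[ 0.63276036 -0.1707      0.06537191]
[ 0.63098304 -0.1787      0.07369223]
[ 0.62953896 -0.1852      0.08045249]
[[ 0.001  0.998  0.064]
 [-0.     0.064 -0.998]
 [-1.     0.001  0.   ]]
```

Emit:
servo_tool --commands '[{"wx": 0,"wy": 0,"wz": 0,"x": 5,"y": 2,"z": 0,"grip": -1},{"wx": 0,"wy": 0,"wz": 0,"x": 9,"y": 2,"z": 0,"grip": -1},{"wx": 0,"wy": 0,"wz": 0,"x": 12,"y": 2,"z": 0,"grip": -1},{"wx": 0,"wy": 0,"wz": 0,"x": 12,"y": 2,"z": 0,"grip": -1}]'

```text
clock: 12.47
tool_pos: [0.6299, -0.1713, 0.0313]
ee_rot: [0.516, 0.484, 0.516, -0.484]
contact_force: [-0.6, 0.4, -0.3]
finger_gap: -0.0001
```

Emit:
servo_tool --commands '[{"wx": 0,"wy": 0,"wz": 0,"x": 1,"y": 0,"z": 0,"grip": -1},{"wx": 0,"wy": 0,"wz": 0,"x": 2,"y": 0,"z": 0,"grip": -1},{"wx": 0,"wy": 0,"wz": 0,"x": 3,"y": 0,"z": 0,"grip": -1},{"wx": 0,"wy": 0,"wz": 0,"x": 3,"y": 0,"z": 0,"grip": -1}]'

```text
clock: 12.8
tool_pos: [0.63, -0.1714, 0.0284]
ee_rot: [0.516, 0.484, 0.516, -0.484]
contact_force: [0.4, 0.7, -0.2]
finger_gap: -0.0001
```

Run:
```python
from h import *
s=observe();print(s["clock"],s["tool_pos"],s["contact_force"],s["finger_gap"])
im=camera("side");cv2.imwrite("pics/s13.png",cv2.resize(im[210:330,310:430,::-1],None,fx=6,fy=5,interpolation=cv2.INTER_CUBIC))
```

```text
12.8 [ 0.62995568 -0.17142102  0.02840391] [ 0.41026165  0.72366115 -0.22935173] -0.00011268797466891907
```

View pics/s13.png

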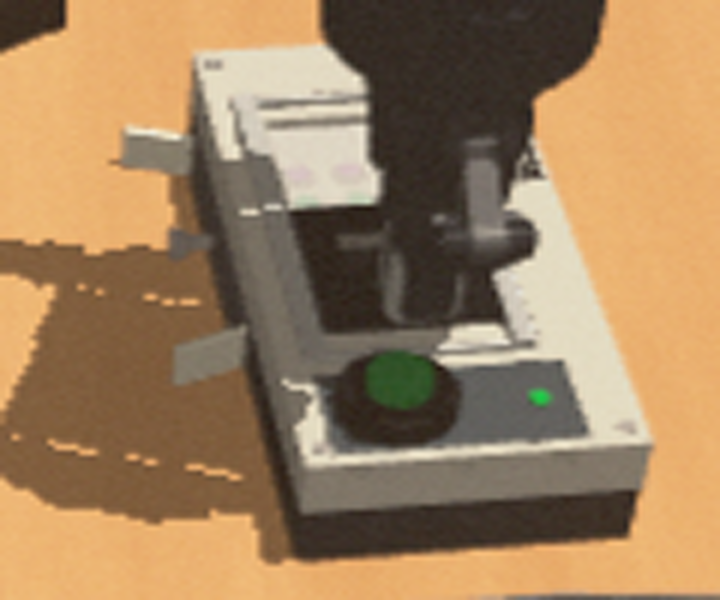

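Emit:
servo_tool --commands '[{"wx": 0,"wy": 0,"wz": 0,"x": 1.5,"y": 0,"z": 0,"grip": -1},{"wx": 0,"wy": 0,"wz": 0,"x": 3,"y": 0,"z": 0,"grip": -1},{"wx": 0,"wy": 0,"wz": 0,"x": 4,"y": 0,"z": 0,"grip": -1},{"wx": 0,"wy": 0,"wz": 0,"x": 4,"y": 0,"z": 0,"grip": -1}]'

```text
clock: 13.18
tool_pos: [0.6301, -0.1714, 0.0245]
ee_rot: [0.516, 0.484, 0.516, -0.484]
contact_force: [0.4, 0.4, -0.1]
finger_gap: -0.0001
```

Emit:
servo_tool --commands '[{"wx": 0,"wy": 0,"wz": 0,"x": 0,"y": 0,"z": -3,"grip": -1},{"wx": 0,"wy": 0,"wz": 0,"x": 0,"y": 0,"z": -6,"grip": -1},{"wx": 0,"wy": 0,"wz": 0,"x": 0,"y": 0,"z": -9,"grip": -1},{"wx": 0,"wy": 0,"wz": 0,"x": 0,"y": 0,"z": -12,"grip": -1},{"wx": 0,"wy": 0,"wz": 0,"x": 0,"y": 0,"z": -15,"grip": -1},{"wx": 0,"wy": 0,"wz": 0,"x": 0,"y": 0,"z": -18,"grip": -1},{"wx": 0,"wy": 0,"wz": 0,"x": 0,"y": 0,"z": -20,"grip": -1}]'

```text
clock: 13.77
tool_pos: [0.6287, -0.1511, 0.0245]
ee_rot: [0.516, 0.484, 0.516, -0.484]
contact_force: [-0.2, -1.4, 0.1]
finger_gap: -0.0001
```

Run:
```python
from h import *
s=observe();print(s["clock"],s["tool_pos"],s["contact_force"],s["finger_gap"])
im=camera("wrist");cv2.imwrite("pics/w14.png",im[:,:,::-1])
im=camera("side");cv2.imwrite("pics/s14.png",cv2.resize(im[210:330,310:430,::-1],None,fx=6,fy=5,interpolation=cv2.INTER_CUBIC))
```

```text
13.7667 [ 0.62871684 -0.15107827  0.02454182] [-0.21798837 -1.4047707   0.09302322] -0.00013944651567441514
```

View pics/w14.png

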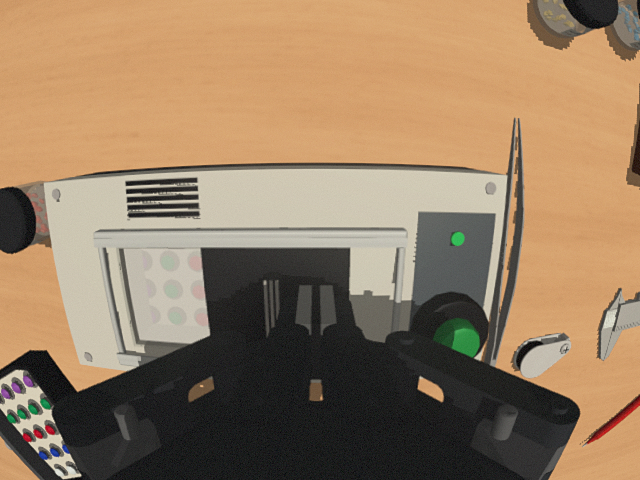

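View pics/s14.png

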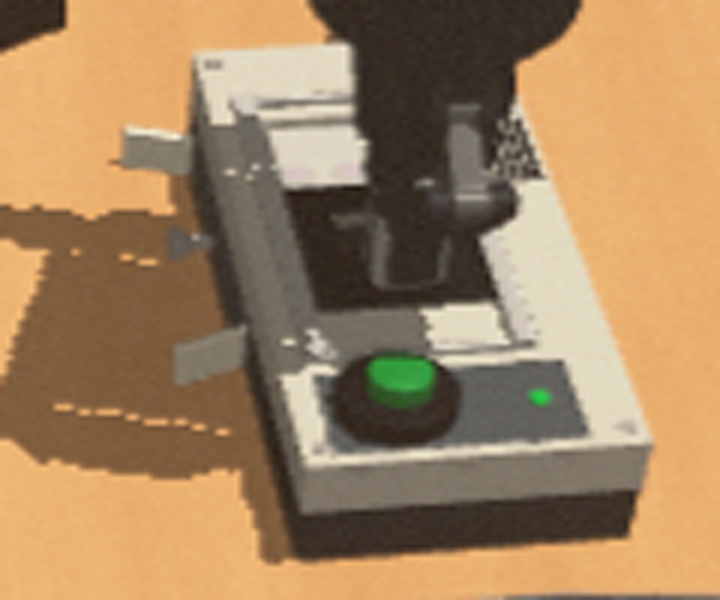

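The shutter is moving with the finger at about 1.4 N. I'll keep pushing.

Emit:
servo_tool --commands '[{"wx": 0,"wy": 0,"wz": 0,"x": 0,"y": 0,"z": -4,"grip": -1},{"wx": 0,"wy": 0,"wz": 0,"x": 0,"y": 0,"z": -8,"grip": -1},{"wx": 0,"wy": 0,"wz": 0,"x": 0,"y": 0,"z": -12,"grip": -1},{"wx": 0,"wy": 0,"wz": 0,"x": 0,"y": 0,"z": -16,"grip": -1},{"wx": 0,"wy": 0,"wz": 0,"x": 0,"y": 0,"z": -20,"grip": -1},{"wx": 0,"wy": 0,"wz": 0,"x": 0,"y": 0,"z": -24,"grip": -1},{"wx": 0,"wy": 0,"wz": 0,"x": 0,"y": 0,"z": -28,"grip": -1},{"wx": 0,"wy": 0,"wz": 0,"x": 0,"y": 0,"z": -32,"grip": -1},{"wx": 0,"wy": 0,"wz": 0,"x": 0,"y": 0,"z": -36,"grip": -1},{"wx": 0,"wy": 0,"wz": 0,"x": 0,"y": 0,"z": -40,"grip": -1},{"wx": 0,"wy": 0,"wz": 0,"x": 0,"y": 0,"z": -43,"grip": -1},{"wx": 0,"wy": 0,"wz": 0,"x": 0,"y": 0,"z": -45,"grip": -1}]'

```text
clock: 14.87
tool_pos: [0.6259, -0.1061, 0.0246]
ee_rot: [0.516, 0.484, 0.516, -0.484]
contact_force: [-0.9, -0.8, -0.1]
finger_gap: 0.0002
```

Emit:
servo_tool --commands '[{"wx": 0,"wy": 0,"wz": 0,"x": 0,"y": 0,"z": -1,"grip": -1},{"wx": 0,"wy": 0,"wz": 0,"x": 0,"y": 0,"z": -2,"grip": -1},{"wx": 0,"wy": 0,"wz": 0,"x": 0,"y": 0,"z": -3,"grip": -1},{"wx": 0,"wy": 0,"wz": 0,"x": 0,"y": 0,"z": -3,"grip": -1}]'

```text
clock: 15.2
tool_pos: [0.6257, -0.1035, 0.0246]
ee_rot: [0.516, 0.484, 0.516, -0.484]
contact_force: [0.1, 0.3, 0.4]
finger_gap: 0.0004
```

Run:
```python
from h import *
s=observe();print(s["clock"],s["tool_pos"],s["contact_force"],s["finger_gap"])
im=camera("wrist");cv2.imwrite("pics/w15.png",im[:,:,::-1])
```

```text
15.2 [ 0.62570067 -0.10347118  0.02457317] [0.0506929  0.34327788 0.39546203] 0.0003784365063447249
```

View pics/w15.png

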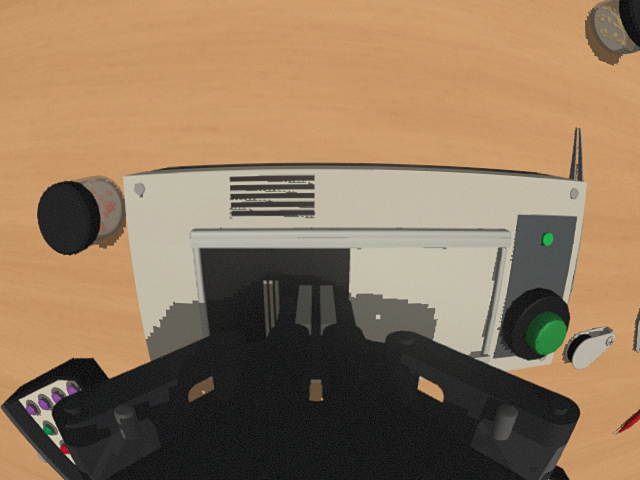

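The plate's left edge is almost at the frame's left bar (203). I'm pushing on to feel the end stop.

Emit:
servo_tool --commands '[{"wx": 0,"wy": 0,"wz": 0,"x": 0,"y": 0,"z": -1,"grip": -1},{"wx": 0,"wy": 0,"wz": 0,"x": 0,"y": 0,"z": -2,"grip": -1},{"wx": 0,"wy": 0,"wz": 0,"x": 0,"y": 0,"z": -3,"grip": -1},{"wx": 0,"wy": 0,"wz": 0,"x": 0,"y": 0,"z": -3,"grip": -1}]'

```text
clock: 15.58
tool_pos: [0.6258, -0.1027, 0.0247]
ee_rot: [0.517, 0.483, 0.515, -0.484]
contact_force: [-0.8, -7.2, -1.0]
finger_gap: -0.0005
```

Emit:
servo_tool --commands '[{"wx": 0,"wy": 0,"wz": 0,"x": 0,"y": 0,"z": -1,"grip": -1},{"wx": 0,"wy": 0,"wz": 0,"x": 0,"y": 0,"z": -2,"grip": -1},{"wx": 0,"wy": 0,"wz": 0,"x": 0,"y": 0,"z": -2,"grip": -1}]'

```text
clock: 15.83
tool_pos: [0.6258, -0.1025, 0.0247]
ee_rot: [0.518, 0.482, 0.514, -0.485]
contact_force: [0.3, -13.1, -1.1]
finger_gap: 0.0002
```

Emit:
servo_tool --commands '[{"wx": 0,"wy": 0,"wz": 0,"x": 0,"y": 0,"z": 6,"grip": -1},{"wx": 0,"wy": 0,"wz": 0,"x": 0,"y": 0,"z": 12,"grip": -1},{"wx": 0,"wy": 0,"wz": 0,"x": -20,"y": 0,"z": 14,"grip": -1},{"wx": 0,"wy": 0,"wz": 0,"x": -50,"y": 0,"z": 14,"grip": -1},{"wx": 0,"wy": 0,"wz": 0,"x": -80,"y": -30,"z": 40,"grip": -1},{"wx": 0,"wy": 0,"wz": 0,"x": -90,"y": -60,"z": 60,"grip": -1},{"wx": 0,"wy": 0,"wz": 0,"x": -90,"y": -70,"z": 70,"grip": -1},{"wx": 0,"wy": 0,"wz": 0,"x": -90,"y": -70,"z": 70,"grip": -1}]'

```text
clock: 16.5
tool_pos: [0.5588, -0.1752, 0.1165]
ee_rot: [0.516, 0.485, 0.514, -0.484]
contact_force: [0.9, 0.0, -0.8]
finger_gap: -0.0003
```

Run:
```python
from h import *
s=observe();print(s["clock"],s["tool_pos"],s["contact_force"],s["finger_gap"])
c=get_calibration("wrist");im=camera("wrist");np.savez("w16.npz",**c);cv2.imwrite("pics/w16.png",im[:,:,::-1])
im=camera("side");cv2.imwrite("pics/s16.png",cv2.resize(im[150:340,270:450,::-1],None,fx=4,fy=3.1,interpolation=cv2.INTER_CUBIC))
```

```text
16.5 [ 0.55879634 -0.1751552   0.1164655 ] [ 0.91378168  0.04636674 -0.75498657] -0.0003033666503412864
```

View pics/w16.png

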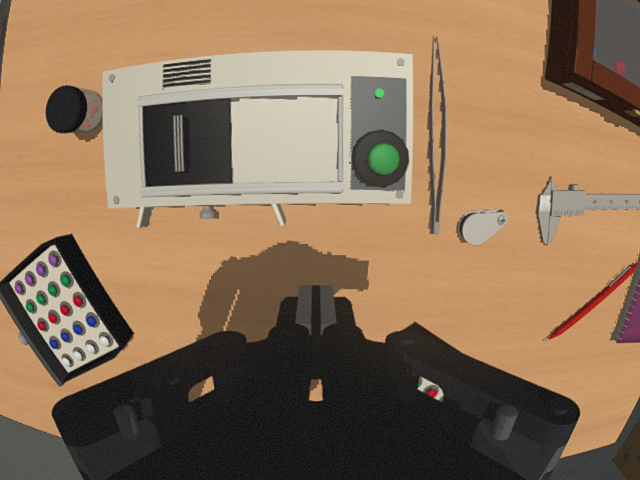

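View pics/s16.png

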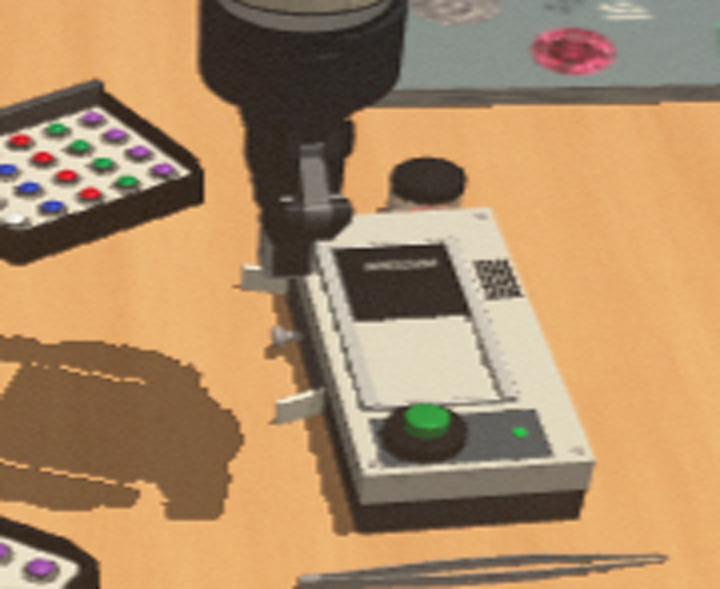

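The shutter now covers the window: its plate meets the left frame bar at 143 and the rib is at (179,143). The knob is at (208,212) and the button at (384,158). Checking the measurements.

Run:
```python
from h import *
c=dict(np.load("w16.npz"));S=lambda p:np.array(p)/[4,3.1]+[270,150]-.4
r=onz("wrist",[(180,143)],.068,c)[0];b=onz("wrist",[(384,158)],.069,c)[0];k=onz("wrist",[(208,214)],.014,c)[0]
print(r,b,k, "rib travel",np.linalg.norm(r[:2]-[.628,-.1445]))
print(tri([ray("wrist",(384,158),c),ray("side",S((428,418)))]))
print(tri([ray("wrist",(208,213),c),ray("side",S((281,337)))]))
print(rel([.6204,-.2117,.045],.064))
```

```text
[ 0.62343192 -0.08747054  0.068     ] [ 0.62015577 -0.2126461   0.069     ] [ 0.56825933 -0.0911829   0.014     ] rib travel 0.05721212407588259
(array([ 0.62058946, -0.21233835,  0.07105267]), [np.float64(0.00039700813744338823), np.float64(0.00039700813744347074)])
(array([ 0.57000608, -0.09209687,  0.01631035]), [np.float64(0.0005225564121855783), np.float64(0.0005225564121858569)])
(array([69.9008326 , 57.78585401, 42.42062722]), array([-0.08726076, -0.0377353 , -0.05806528]))
```

Run:
```python
from h import *
a=cv2.imread("pics/w11.png");b=cv2.imread("pics/w16.png")
cv2.imwrite("pics/c11.png",cv2.resize(a[20:140,250:470],None,fx=3.6,fy=3.6,interpolation=cv2.INTER_CUBIC))
cv2.imwrite("pics/c16.png",cv2.resize(b[70:220,100:320],None,fx=3.6,fy=3.6,interpolation=cv2.INTER_CUBIC))
```

```text
(no output)
```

View pics/c11.png

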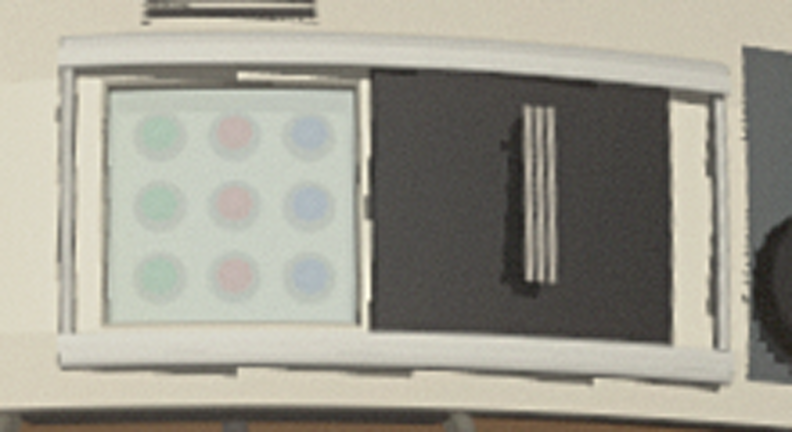

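View pics/c16.png

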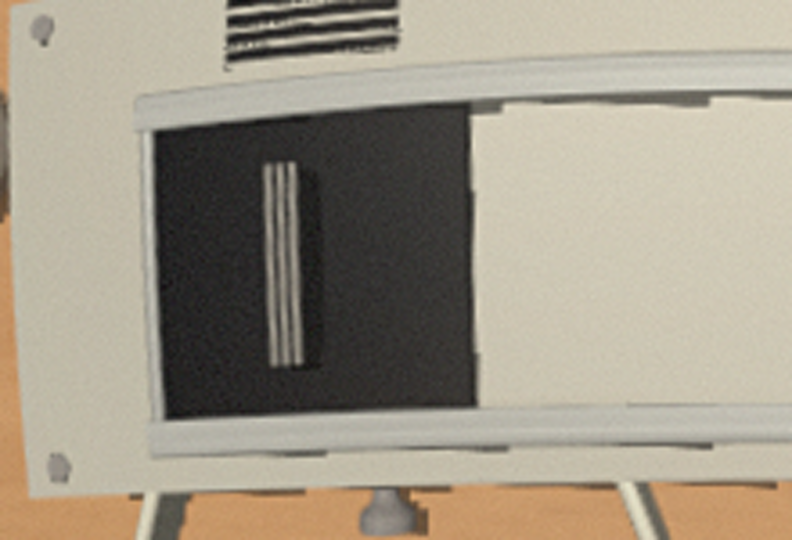

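Run:
```python
from h import *
a=dict(np.load("w11.npz"));b=dict(np.load("w16.npz"));th=.064
V=lambda p:(lambda d:np.c_[d[:,0]*np.cos(th)+d[:,1]*np.sin(th),-d[:,0]*np.sin(th)+d[:,1]*np.cos(th)].round(4))(p[:,:2]-[.631,-.086])
print("w11 plate L,R",V(onz("wrist",[(353,75.6),(436.4,75.6)],.056,a)),"frame bars",V(onz("wrist",[(268.6,75),(449.5,77)],.056,a)),"rib",V(onz("wrist",[(400,74)],.068,a)))
print("w16 plate L,R",V(onz("wrist",[(143.9,143.6),(231.7,143.6)],.056,b)),"rib",V(onz("wrist",[(178.6,143.6)],.068,b)),"vents",V(onz("wrist",[(163,60),(211,60)],.052,b)),V(onz("wrist",[(290,6),(337,5)],.052,a)))
```

```text
w11 plate L,R [[-0.0085 -0.0273]
 [-0.0044 -0.0889]] frame bars [[-0.0079  0.0322]
 [-0.0044 -0.0992]] rib [[-0.008  -0.0585]]
w16 plate L,R [[-0.0059  0.0302]
 [-0.0097 -0.0316]] rib [[-0.008 -0.   ]] vents [[ 0.051   0.0173]
 [ 0.0471 -0.017 ]] [[ 0.047   0.0177]
 [ 0.0479 -0.0165]]
```

The plate's centre sits within 1 mm of the window's centre, flush with the end bar, and it stopped hard at 13 N. It apparently started about 6 mm off its fully parked end. The knob fits a tray that is home. Next is the button.

Emit:
servo_tool --commands '[{"wx": 0,"wy": 0,"wz": 0,"x": 0,"y": 20,"z": 15,"grip": -1},{"wx": 0,"wy": 0,"wz": 0,"x": 0,"y": 42,"z": 31,"grip": -1},{"wx": 0,"wy": 0,"wz": 0,"x": 0,"y": 58,"z": 43,"grip": -1},{"wx": 0,"wy": 0,"wz": 0,"x": 15,"y": 58,"z": 43,"grip": -1},{"wx": 0,"wy": 0,"wz": 0,"x": 40,"y": 58,"z": 43,"grip": -1},{"wx": 0,"wy": 0,"wz": 0,"x": 60,"y": 58,"z": 43,"grip": -1},{"wx": 0,"wy": 0,"wz": 0,"x": 70,"y": 58,"z": 43,"grip": -1},{"wx": 0,"wy": 0,"wz": 0,"x": 70,"y": 58,"z": 43,"grip": -1},{"wx": 0,"wy": 0,"wz": 0,"x": 70,"y": 58,"z": 43,"grip": -1}]'

```text
clock: 17.35
tool_pos: [0.6207, -0.2111, 0.0437]
ee_rot: [0.515, 0.483, 0.517, -0.484]
contact_force: [-0.5, -0.0, 0.2]
finger_gap: -0.0002
```

Run:
```python
from h import *
s=observe();print(s["clock"],s["tool_pos"],s["contact_force"],s["finger_gap"])
im=camera("wrist");cv2.imwrite("pics/w17.png",im[:,:,::-1])
im=camera("side");cv2.imwrite("pics/s17.png",cv2.resize(im[210:330,310:430,::-1],None,fx=6,fy=5,interpolation=cv2.INTER_CUBIC))
```

```text
17.35 [ 0.62066964 -0.21111633  0.04373606] [-0.4990632  -0.03977763  0.23705159] -0.00020442206762024106
```

View pics/s17.png

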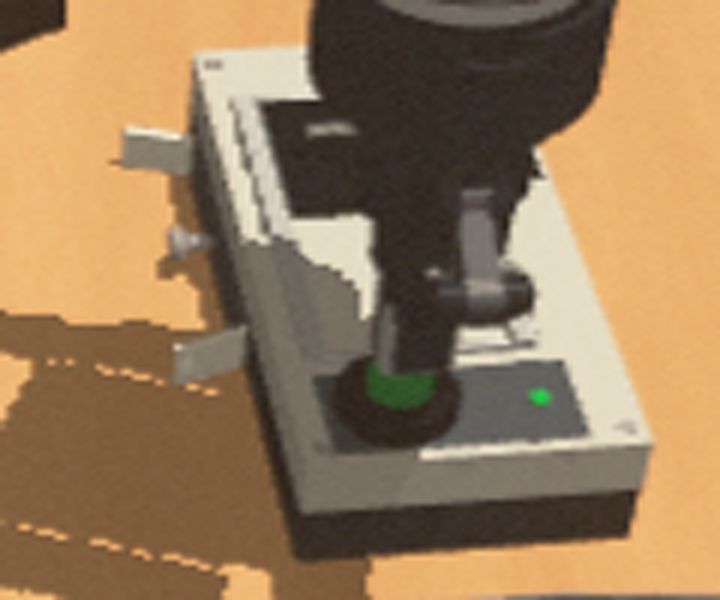

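View pics/w17.png

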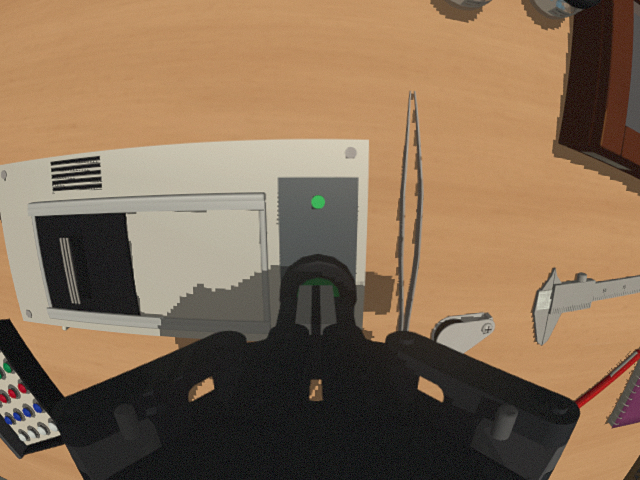

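The finger is over the button. Pressing down in steps.

Emit:
servo_tool --commands '[{"wx": 0,"wy": 0,"wz": 0,"x": 4,"y": 0,"z": 1,"grip": -1},{"wx": 0,"wy": 0,"wz": 0,"x": 8,"y": 0,"z": 1,"grip": -1},{"wx": 0,"wy": 0,"wz": 0,"x": 10,"y": 0,"z": 1,"grip": -1},{"wx": 0,"wy": 0,"wz": 0,"x": 12,"y": 0,"z": 1,"grip": -1},{"wx": 0,"wy": 0,"wz": 0,"x": 12,"y": 0,"z": 1,"grip": -1}]'

```text
clock: 17.87
tool_pos: [0.6226, -0.2138, 0.0362]
ee_rot: [0.517, 0.484, 0.514, -0.483]
contact_force: [-2.0, 1.1, 13.0]
finger_gap: -0.0
```

Emit:
servo_tool --commands '[{"wx": 0,"wy": 0,"wz": 0,"x": 1.5,"y": 0,"z": 0,"grip": -1},{"wx": 0,"wy": 0,"wz": 0,"x": 3,"y": 0,"z": 0,"grip": -1},{"wx": 0,"wy": 0,"wz": 0,"x": 3,"y": 0,"z": 0,"grip": -1}]'

```text
clock: 18.12
tool_pos: [0.6227, -0.2139, 0.0359]
ee_rot: [0.517, 0.484, 0.514, -0.483]
contact_force: [-8.8, 3.5, 25.6]
finger_gap: 0.0002
```

Run:
```python
from h import *
s=observe();print(s["clock"],s["tool_pos"],s["contact_force"],s["ft_torque"])
im=camera("side");cv2.imwrite("pics/s18.png",cv2.resize(im[210:330,310:430,::-1],None,fx=6,fy=5,interpolation=cv2.INTER_CUBIC))
im=camera("wrist");cv2.imwrite("pics/w18.png",cv2.resize(im[150:400,200:450,::-1],None,fx=3,fy=2.4,interpolation=cv2.INTER_CUBIC))
```

```text
18.1167 [ 0.62272096 -0.21392194  0.03591081] [-8.82264021  3.52564961 25.59413394] [0.54968456 1.43003479 0.02786386]
```

View pics/s18.png

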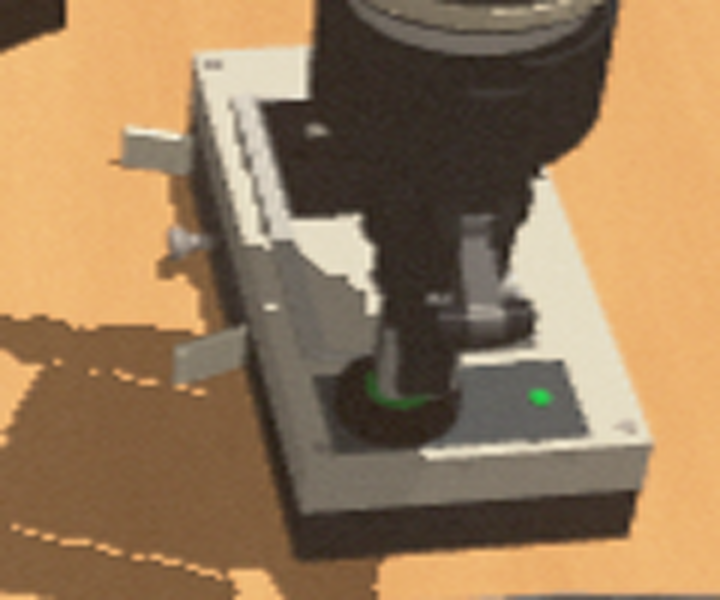

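View pics/w18.png

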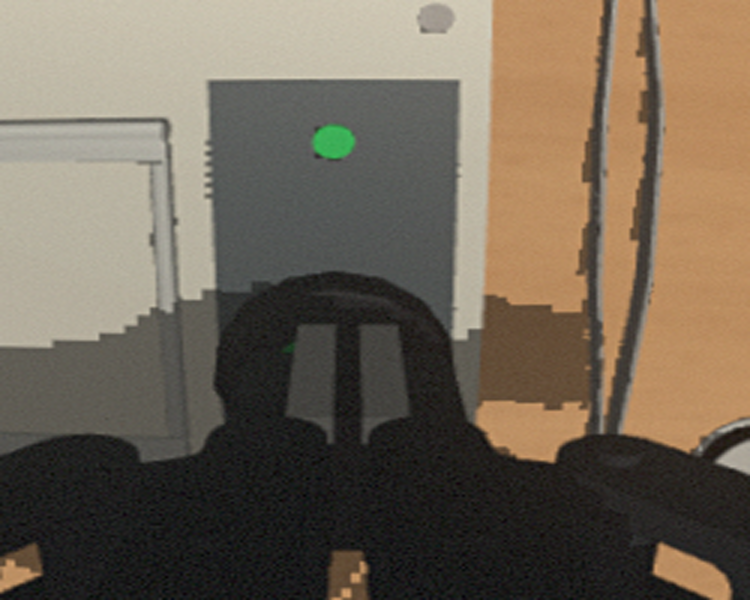

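The tool stopped at 25 N. I'll lift slowly and read force against height, to see whether the button was really down (a 4 N spring over 5 mm).

Emit:
servo_tool --commands '[{"wx": 0,"wy": 0,"wz": 0,"x": -4,"y": 0,"z": 0,"grip": -1},{"wx": 0,"wy": 0,"wz": 0,"x": -6,"y": 0,"z": 0,"grip": -1},{"wx": 0,"wy": 0,"wz": 0,"x": -6,"y": 0,"z": 0,"grip": -1}]'

```text
clock: 18.47
tool_pos: [0.6225, -0.2138, 0.0376]
ee_rot: [0.517, 0.484, 0.514, -0.483]
contact_force: [2.1, -0.8, 2.7]
finger_gap: 0.0002
```

Emit:
servo_tool --commands '[{"wx": 0,"wy": 0,"wz": 0,"x": -1,"y": 0,"z": 0,"grip": -1},{"wx": 0,"wy": 0,"wz": 0,"x": -1,"y": 0,"z": 0,"grip": -1}]'

```text
clock: 18.63
tool_pos: [0.6217, -0.2136, 0.0371]
ee_rot: [0.516, 0.484, 0.515, -0.483]
contact_force: [2.4, 0.1, 3.7]
finger_gap: 0.0002
```

Emit:
servo_tool --commands '[{"wx": 0,"wy": 0,"wz": 0,"x": -1,"y": 0,"z": 0,"grip": -1},{"wx": 0,"wy": 0,"wz": 0,"x": -1,"y": 0,"z": 0,"grip": -1}]'

```text
clock: 18.8
tool_pos: [0.621, -0.2134, 0.0376]
ee_rot: [0.516, 0.484, 0.516, -0.484]
contact_force: [1.9, -1.2, 2.2]
finger_gap: -0.0002
```

Emit:
servo_tool --commands '[{"wx": 0,"wy": 0,"wz": 0,"x": -1,"y": 0,"z": 0,"grip": -1},{"wx": 0,"wy": 0,"wz": 0,"x": -1,"y": 0,"z": 0,"grip": -1}]'

```text
clock: 18.97
tool_pos: [0.6205, -0.2132, 0.0384]
ee_rot: [0.516, 0.484, 0.516, -0.484]
contact_force: [0.9, -1.9, 2.3]
finger_gap: -0.0
```

Emit:
servo_tool --commands '[{"wx": 0,"wy": 0,"wz": 0,"x": -1,"y": 0,"z": 0,"grip": -1},{"wx": 0,"wy": 0,"wz": 0,"x": -1,"y": 0,"z": 0,"grip": -1}]'

```text
clock: 19.13
tool_pos: [0.6202, -0.213, 0.0392]
ee_rot: [0.515, 0.483, 0.516, -0.484]
contact_force: [0.8, -1.0, 2.3]
finger_gap: -0.0
```

Emit:
servo_tool --commands '[{"wx": 0,"wy": 0,"wz": 0,"x": -2,"y": 0,"z": 0,"grip": -1},{"wx": 0,"wy": 0,"wz": 0,"x": -2,"y": 0,"z": 0,"grip": -1}]'

```text
clock: 19.3
tool_pos: [0.6198, -0.2128, 0.0412]
ee_rot: [0.515, 0.483, 0.516, -0.484]
contact_force: [1.1, -0.4, 1.5]
finger_gap: 0.0003
```

The force fell from 3.7 N to about 1.5 N between z = 0.037 and 0.041, so the button's spring was pressed through its full 5 mm. I'll give one more centred, gentle press for certainty, then lift clear.

Emit:
servo_tool --commands '[{"wx": 0,"wy": 0,"wz": 0,"x": 2,"y": 0,"z": -1,"grip": -1},{"wx": 0,"wy": 0,"wz": 0,"x": 4,"y": 0,"z": -1,"grip": -1},{"wx": 0,"wy": 0,"wz": 0,"x": 6,"y": 0,"z": -1,"grip": -1},{"wx": 0,"wy": 0,"wz": 0,"x": 8,"y": 0,"z": -1,"grip": -1},{"wx": 0,"wy": 0,"wz": 0,"x": 8,"y": 0,"z": -1,"grip": -1},{"wx": 0,"wy": 0,"wz": 0,"x": 8,"y": 0,"z": -1,"grip": -1}]'

```text
clock: 19.8
tool_pos: [0.6202, -0.2121, 0.0361]
ee_rot: [0.515, 0.483, 0.516, -0.484]
contact_force: [-6.7, 1.3, 16.9]
finger_gap: -0.0
```

Emit:
servo_tool --commands '[{"wx": 0,"wy": 0,"wz": 0,"x": -4,"y": 0,"z": 0,"grip": -1},{"wx": 0,"wy": 0,"wz": 0,"x": -15,"y": 0,"z": 0,"grip": -1},{"wx": 0,"wy": 0,"wz": 0,"x": -40,"y": 0,"z": 0,"grip": -1},{"wx": 0,"wy": 0,"wz": 0,"x": -70,"y": 0,"z": 0,"grip": -1},{"wx": 0,"wy": 0,"wz": 0,"x": -100,"y": -40,"z": 0,"grip": -1},{"wx": 0,"wy": 0,"wz": 0,"x": -120,"y": -80,"z": 0,"grip": -1},{"wx": 0,"wy": 0,"wz": 0,"x": -120,"y": -110,"z": 0,"grip": -1},{"wx": 0,"wy": 0,"wz": 0,"x": -120,"y": -120,"z": 0,"grip": -1},{"wx": 0,"wy": 0,"wz": 0,"x": -120,"y": -120,"z": 0,"grip": -1}]'

```text
clock: 20.55
tool_pos: [0.4982, -0.2195, 0.1537]
ee_rot: [0.515, 0.484, 0.516, -0.484]
contact_force: [0.5, -0.4, 0.1]
finger_gap: -0.0
```

Run:
```python
from h import *
s=observe();print(s["clock"],s["tool_pos"],s["contact_force"])
c=get_calibration("wrist");im=camera("wrist");np.savez("w20.npz",**c);cv2.imwrite("pics/w20.png",im[:,:,::-1])
im=camera("side");cv2.imwrite("pics/s20.png",cv2.resize(im[200:340,290:450,::-1],None,fx=5,fy=4.2,interpolation=cv2.INTER_CUBIC))
im=camera("top");cv2.imwrite("pics/t20.png",cv2.resize(im[170:320,230:430,::-1],None,fx=4,fy=4,interpolation=cv2.INTER_CUBIC))
```

```text
20.55 [ 0.49819281 -0.21950088  0.15371672] [ 0.54245132 -0.43163839  0.11176015]
```

View pics/w20.png

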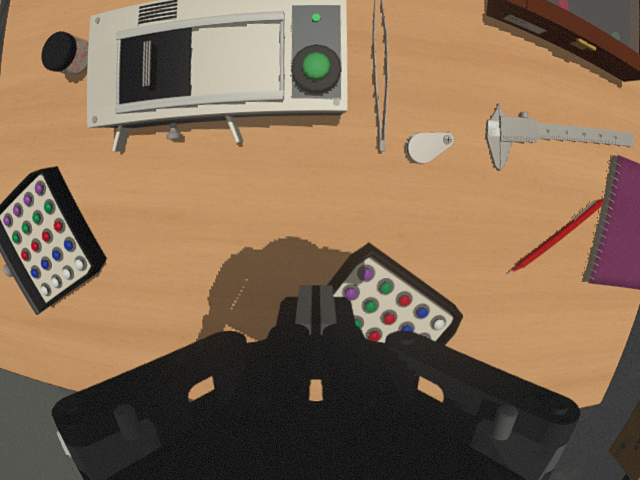

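View pics/s20.png

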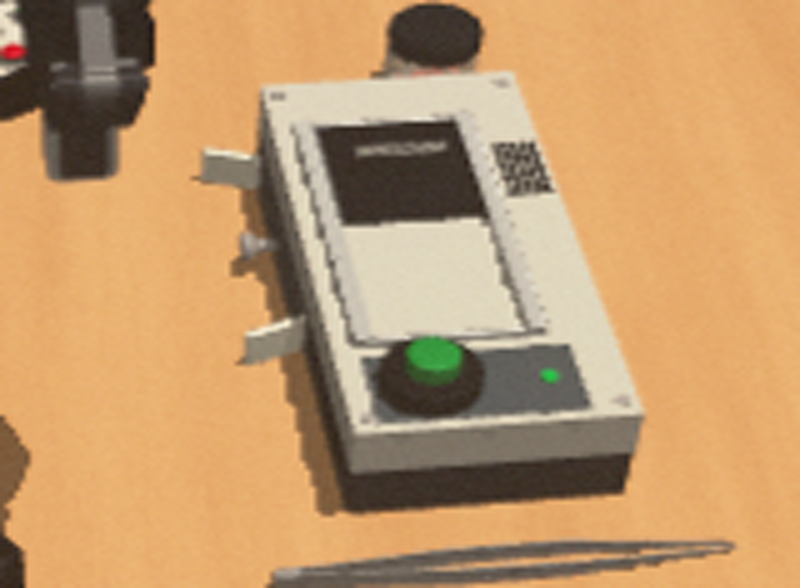

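View pics/t20.png

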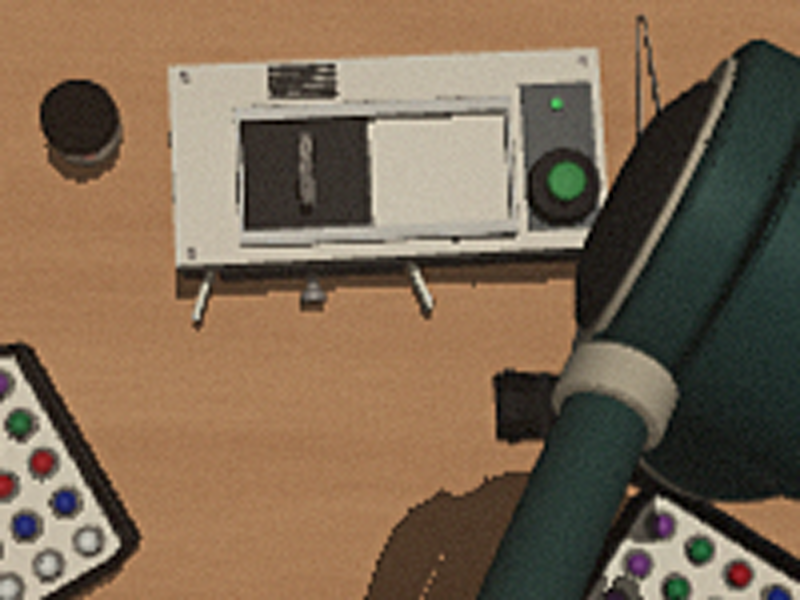

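Run:
```python
from h import *
T=lambda p:np.atleast_2d(p)/4+[230,170]-0.375
th=.064
k=onz("top",T([(312,304)]),.014)[0];d=k[:2]-[.631,-.086];print("knob",k,d[0]*np.cos(th)+d[1]*np.sin(th),-d[0]*np.sin(th)+d[1]*np.cos(th))
k=onz("top",T([(330,552)]),.014)[0];print("initial knob same way",k)
r=onz("top",T([(428,163),(307,170)]),.068);print(r,np.linalg.norm(r[0]-r[1]))
c=dict(np.load("w20.npz"));k=onz("wrist",[(173,139)],.014,c)[0];d=k[:2]-[.631,-.086];print("wrist",k,d[0]*np.cos(th)+d[1]*np.sin(th),-d[0]*np.sin(th)+d[1]*np.cos(th))
```

```text
knob [ 0.56463528 -0.0895836   0.014     ] -0.06645804819314739 0.0006681837043284091
initial knob same way [ 0.4396057  -0.10086533  0.014     ]
[[ 0.62827979 -0.14485644  0.068     ]
 [ 0.62365835 -0.0862324   0.068     ]] 0.058805921298691166
wrist [ 0.56525255 -0.09049049  0.014     ] -0.06590003763049714 -0.0002763363696077258
```

```bash
python3 -c "
from bench import *
s=observe();print(s['clock'],s['contact_force']);print(hand_in())"
```

```text
20.7 [-0.63886386  0.38647874  0.06797044]
the job is handed in; nothing more can be done
None
```

I pushed the smallest tray into the bay to its stop, pushed the shutter to its end stop, pressed the green button twice and let it go. I then backed the arm clear and handed in at about 20.7 s; no verdict was reported.

**Last checks:**
- **Tray:** the knob tip is at about x = -66 mm and y within 1 mm of the centre line in the viewer's frame, which is what a fully home tray should read. The push ended at a firm stop of about 8 N.
- **Shutter:** the plate is flush with the end bar and centred on the window to within 1 mm. It stopped hard at 13 N.
- **Button:** it bottomed at 17–25 N in both presses, and the force fell away over about 5 mm on the slow lift. Pictures show it up again.
- **Bystanders:** the jar, loupe and tweezers look unmoved in the pictures.

**Disagreements:**
- **Fingertip height:** the fingertips stood about 28–37 mm higher than the reported TCP (tool point). My first push passed over the tray without touching it, and I set later heights from the cameras and the force reading.
- **Shutter travel:** I measured 57–59 mm instead of 64. I took this to mean it started about 6 mm off its parked end, because it stopped hard and centred on the window. I could not confirm its joint value.

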